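Load the glaze-sample shaker and clamp it

TASK

Load the glaze-sample shaker: lift the pawl off the ratchet wheel so that the clamp bar springs up, and swing the bar back until it snaps into its rest. Then put the jars from the ware board into their own pockets, each flat on the pocket floor in the pocket of its size, strictly in the order of the pocket numbers from 1 (widest) to 5 (narrowest), leaving the pockets of missing jars empty. Last, swing the bar down onto the jars until the ratchet holds it, and leave the pottery round about standing where it is.

Things in the scene. Friction and masses are not known exactly. Their poses are not given: they have to be found in the camera images.
- shaker: Grey glaze-sample shaker fixed on the table, 230 mm deep (x) by 440 mm wide (y). Origin: centre of its underside; x points from its front panel to its rear, y to its left end. Platform 60 mm high; on it a grey tray block (115 x 352 mm, top face 86 mm above the table) with five round pockets in a row along y, marked by 1 to 5 dots. A steel cheek stands behind each end of the row.
- pocket1 (a point): Centre of the flat floor of pocket 1 (1 dot), 64 mm above the table; pocket bore 62 mm, 22 mm deep, its axis upright. Its axes are those of shaker. Pocket 1 is the widest, at the left (+y) end.
- pocket2 (a point): Centre of the flat floor of pocket 2 (2 dots), 64 mm above the table; pocket bore 56 mm, 22 mm deep, its axis upright. Its axes are those of shaker.
- pocket3 (a point): Centre of the flat floor of pocket 3 (3 dots), 64 mm above the table; pocket bore 50 mm, 22 mm deep, its axis upright. Its axes are those of shaker.
- pocket4 (a point): Centre of the flat floor of pocket 4 (4 dots), 64 mm above the table; pocket bore 44 mm, 22 mm deep, its axis upright. Its axes are those of shaker.
- pocket5 (a point): Centre of the flat floor of pocket 5 (5 dots), 64 mm above the table; pocket bore 38 mm, 22 mm deep, its axis upright. Its axes are those of shaker. The narrowest, at the right end, next to the ratchet wheel.
- jar1_mid (a point): Centre (half-way up) of sample jar 1: straight white jar with grey screw lid, 58 mm in diameter, 60 mm tall, 45 to 200 g; z along its axis to the lid. Belongs in pocket 1, where its centre comes 30 mm above the floor and 38 mm stands out. All jars are equally tall and differ in diameter; they start upright on the ware board. None if missing.
- jar2_mid (a point): Centre (half-way up) of sample jar 2: straight white jar with grey screw lid, 52 mm in diameter, 60 mm tall, 45 to 200 g; z along its axis to the lid. Belongs in pocket 2, where its centre comes 30 mm above the floor and 38 mm stands out. All jars are equally tall and differ in diameter; they start upright on the ware board. None if missing.
- jar3_mid (a point): Centre (half-way up) of sample jar 3: straight white jar with grey screw lid, 46 mm in diameter, 60 mm tall, 45 to 200 g; z along its axis to the lid. Belongs in pocket 3, where its centre comes 30 mm above the floor and 38 mm stands out. All jars are equally tall and differ in diameter; they start upright on the ware board. None if missing.
- jar4_mid (a point): Centre (half-way up) of sample jar 4: straight white jar with grey screw lid, 40 mm in diameter, 60 mm tall, 45 to 200 g; z along its axis to the lid. Belongs in pocket 4, where its centre comes 30 mm above the floor and 38 mm stands out. All jars are equally tall and differ in diameter; they start upright on the ware board. None if missing.
- jar5_mid (a point): Centre (half-way up) of sample jar 5: straight white jar with grey screw lid, 34 mm in diameter, 60 mm tall, 45 to 200 g; z along its axis to the lid. Belongs in pocket 5, where its centre comes 30 mm above the floor and 38 mm stands out. All jars are equally tall and differ in diameter; they start upright on the ware board. None if missing.
- clamp_bar (a joint): Angle (rad) of the clamp bar: rubber-covered rod across the pockets, on two arms hinged behind them. 0 = down on the jar lids; grows as it swings up and back. The pawl holds it at 0.03. With the pawl lifted a spring raises it to 0.72 in 1.5 s (a pawl let go too early catches it at 0.42). Detent hump at 1.25 to 1.5 (0.3 N m), then it snaps into its end rest at 1.80 and stays.
- bar_hinge (a point): Point on the bar's hinge axis (along the shaker's y, 131 mm above the table), in the upright plane of bar_grip. Moving the bar takes up to 0.3 N m. On the way down the ratchet clicks over a first tooth at about 0.40 rad; pressed on down to below 0.02 rad it drops into the last tooth, which holds it.
- bar_grip (a point): Centre of the bar's black grip: cylinder 20 mm in diameter, 24 mm long, axis parallel to the hinge and 175 mm from it, on a 14 mm wide tongue in front of the rod. With the bar down it is level with the hinge, 60 mm in front of the pocket row. Pinched from above across its end faces (24 mm) it can turn between the pads as the bar swings.
- pawl (a joint): Angle of the pawl, rad: 0 (within 0.04) = nose resting on the ratchet wheel by its spring; grows as the nose lifts, stop at 0.36. Above about 0.15 the nose is clear of the teeth.
- pawl_pad (a point): Centre of the upper face of the pawl's thumb plate (steel, 28 x 28 mm, 170 mm above the table), the front end of the pawl outside the right-hand cheek, 44 mm in front of its pivot. The pawl is a rocker: pressing this plate down (4 to 8 N; 7 mm frees the wheel, 15 mm is its stop) lifts the nose at the other end off the ratchet wheel.
- ware_board: Fixed plywood ware board, 340 x 250 x 12 mm, on which the jars stand. Origin: centre of its underside.
- bud_vase: Bystander: small bisque bud vase standing on the ware board among the jars, 48 mm wide, 105 mm tall; origin under its foot. Leave alone.
- carafe: Bystander: bisque carafe, 72 mm wide, 190 mm tall; origin under its foot. Leave alone.
- carafe2: Bystander: bisque carafe, 68 mm wide, 170 mm tall; origin under its foot. Leave alone.
- bowl: Bystander: bisque bowl, 100 mm wide, 45 mm tall; origin under its foot. Leave alone.

How it is judged:
By the outcome, as a careful person would: the job done as asked, in the order asked, and still so for the second after the job is handed in, with the robot touching nothing.
Of jar1, jar2, jar3, jar4, jar5 only 3 to 5 are there at a start; the rules pass over those that are not, and their reading is None.
At some moment in a run one of jar1, jar2, jar3 may be knocked a few centimetres aside while the robot is not near it.
It also fails if it takes over 210 s, if anything falls off the work surface, if the arm or the gripper's body presses on something with over 40 N, if the wrist force passes 120 N, or if a joint passes its speed limit or range.

ROBOT

A 7-joint arm with a two-finger parallel gripper is mounted at the origin on the work surface. World frame = base frame: x ahead of the robot, y to its left, z up, the work surface at z = 0. Lengths are in m, angles in rad, forces in N, time in s.
With the tool pointing down it reaches from about 0.425 to 0.925 m from the base axis. Payload 6.8 kg.
Tool frame: the origin (TCP) lies at the very end of the fingers, on their centre line; the grasp point (between the pads) lies 19 mm behind it; z points along the fingers, y is the direction in which the jaws open and shut (so a half turn about z gives the same grasp; the last joint's range is limited). The gripper opens to 85 mm and grips with 20 to 120 N. Pads are 22 mm wide; open, the fingers measure 114 mm over their backs; the gripper's body (76 mm by 85 mm) begins 54 mm behind the grasp point. The pads swing forward as they close: fully open they stand 13 mm farther back than shut.
Start: joints at [-1.302, 0.477, 0.022, 1.555, -0.011, 1.109, -0.083], TCP at [0.248, 0.628, 0.231] pointing down, gripper open.
Joint ranges: [-2.96, 2.96], [-0.34, 2.1], [-1.41, 1.46], [0.24, 2.44], [-1.37, 4.51], [0.17, 1.92], [-2.96, 2.96]. Speed limits (rad/s): [2.39, 2.39, 3.14, 3.14, 3.14, 3.14, 3.14].

INTERFACE

Orientations are given as a rotation vector (axis times angle).
In Python, from rig import get_state, capture, finish_job gives the robot as it stands.
- The arm moves only by the shell command python3 -m jog 'ROWS'. ROWS is JSON, a list of rows, each a list of 3 entries, a list of its own where there are three numbers: the turn, a rotation vector about the tool's x, y, z in degrees, then the shift along the tool's x, y, z in m, then the opening, from -1 (shut) to 1 (fully open), so that 0 is half open. A call has 1 to 10 rows; each row is the pose to reach, as a shift and turn from the pose measured when the call began, along the tool's axes at that moment; what a row does not reach only later rows make up. A row lasts 1/10 s, in which the tool goes at most 50 mm and 8.59 degrees, less where a joint would pass 70% of its speed; a pose out of reach is approached as far as the arm can. A call with a gripper value outside its range is refused whole. The fingers move at their own pace and stop on an object; the grip force is fixed at half the most. Time passes only in rows, so rows that repeat a pose let the fingers close. It gives the time, the measured TCP pose, the force and the opening at its end, in the units of the state.
- get_state(): the state, without advancing time (a new reading comes with each control period).
- capture(name): name is "side" or "top"; returns a dict with "frame" (420x560x3 uint8, red, green, blue), "intrinsics" (3x3 intrinsics, pixels), "R" (3x3) and "t" (3): a world point X has camera coordinates R X + t. Camera axes: x right, y down, z forward; pixel columns grow to the right and rows downward; lengths in m; the calibration is good to about 2 mm. A picture is of the moment at which its call begins. There is no depth.
- finish_job(): hands the job in, once; it reports no verdict.
The state is a dict: "t": time; "joint_pos": joint angles; "qd": joint speeds; "tau": joint torques, N m; "ee_pos": TCP position; "eef_rot": TCP orientation; "force": force on the tool from outside, world axes, zero at the start; "torque": the same for the moment, N m; "grip_width": finger opening in m.
Only numpy, scipy, OpenCV 4.12 (cv2) and the standard library are available. Lean on these libraries where they do the work, as an engineer would, in place of code of your own. Each camera call takes 0.05 s, during which the arm holds its last target.

## Working session

There is one attempt and no reset: what is moved stays moved. The work goes in short steps, Python scripts to look and compute and a shell command to move; the robot and the scene stay as the last step left them, time stands still between calls to the robot, and variables do not carry over. Pictures are saved under pics/ and viewed, and the job is handed in when it is done.

```bash
ls; mkdir -p pics
python3 - <<'E'
from rig import get_state, capture
import cv2
s=get_state(); print(s)
for n in ("side","top"):
    c=capture(n); print(n,c["intrinsics"],c["R"],c["t"])
    cv2.imwrite(f"pics/{n}0.png",cv2.cvtColor(c["frame"],cv2.COLOR_RGB2BGR))
E
```

```text
pics
{'t': 0.0, 'joint_pos': array([-1.30211399,  0.47778774,  0.02235123,  1.55644122, -0.01149004,
        1.10929107, -0.08312061]), 'qd': array([ 6.73464463e-05,  7.00406625e-04, -1.31917706e-03,  5.53515475e-04,
        8.75982703e-04, -4.20300340e-04,  5.09017593e-05]), 'tau': array([-6.62956222e-05, -5.96434522e+01,  1.60789076e+00, -2.81192476e+01,
        1.25276449e-02,  9.23612126e-03,  3.23968436e-05]), 'ee_pos': array([0.24816096, 0.62709972, 0.23033854]), 'eef_rot': array([-5.88324821e-01, -3.08581764e+00,  2.80973236e-03]), 'force': array([ 0.86441845,  0.6162963 , -0.48643268]), 'torque': array([-0.05335695,  0.01929185,  0.02330172]), 'grip_width': 0.08551548336042737}
side [[455.27154257   0.         277.07290945]
 [  0.         455.27154257 212.41589518]
 [  0.           0.           1.        ]] [[ 0.97006132 -0.2420878   0.01935286]
 [-0.14597118 -0.64488859 -0.75020738]
 [ 0.19409649  0.7249222  -0.66091932]] [-0.57931251  0.2001943   1.33617055]
top [[433.44312773   0.         288.48858228]
 [  0.         433.44312773 209.14278166]
 [  0.           0.           1.        ]] [[-2.09400409e-02 -9.99778144e-01 -2.27543273e-03]
 [-9.92252072e-01  2.10610820e-02 -1.22442869e-01]
 [ 1.22463627e-01 -3.06155828e-04 -9.92472955e-01]] [0.0412951  0.61793331 1.22088859]
```

View pics/side0.png

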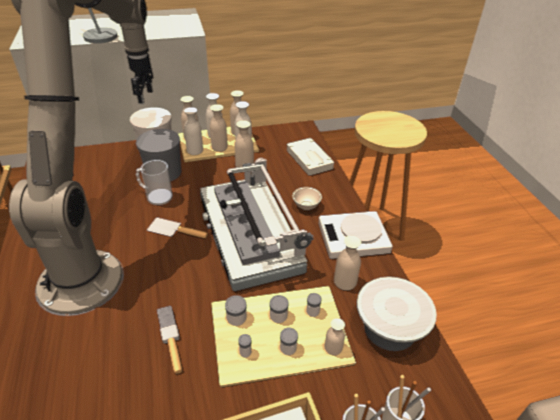

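View pics/top0.png

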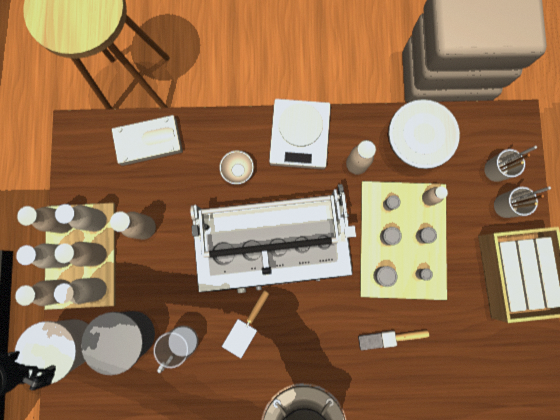

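The side view shows five lidded jars and the vase on the board. The top view shows the jars at about (392,202), (391,235), (428,235), (386,275) and (425,274), the vase at (435,194), and the shaker at about (272,240). I'll enlarge both.

```bash
cat > h.py <<'E'
import numpy as np, cv2
from rig import get_state, capture
def shot(n,name,box=None,k=1):
    c=capture(n); im=cv2.cvtColor(c["frame"],cv2.COLOR_RGB2BGR)
    if box: 
        x0,y0,x1,y1=box; im=im[y0:y1,x0:x1]
    im=cv2.resize(im,None,fx=k,fy=k,interpolation=cv2.INTER_CUBIC)
    cv2.imwrite("pics/"+name+".png",im); return c
def ray(c,u,v):
    d=np.linalg.inv(c["intrinsics"])@np.array([u,v,1.]); R=c["R"]
    return -R.T@c["t"], R.T@d
def at_z(c,u,v,z):
    o,d=ray(c,u,v); return o+d*(z-o[2])/d[2]
def proj(c,X):
    p=c["intrinsics"]@(c["R"]@np.asarray(X,float)+c["t"]); return p[:2]/p[2]
E
python3 - <<'E'
from h import *
shot("top","t1",(180,170,370,300),4)
shot("top","t2",(350,170,460,310),4)
shot("side","s1",(190,150,330,290),4)
shot("side","s2",(200,280,370,390),4)
print(get_state()['t'])
E
```

```text
0.3
```

View pics/t1.png

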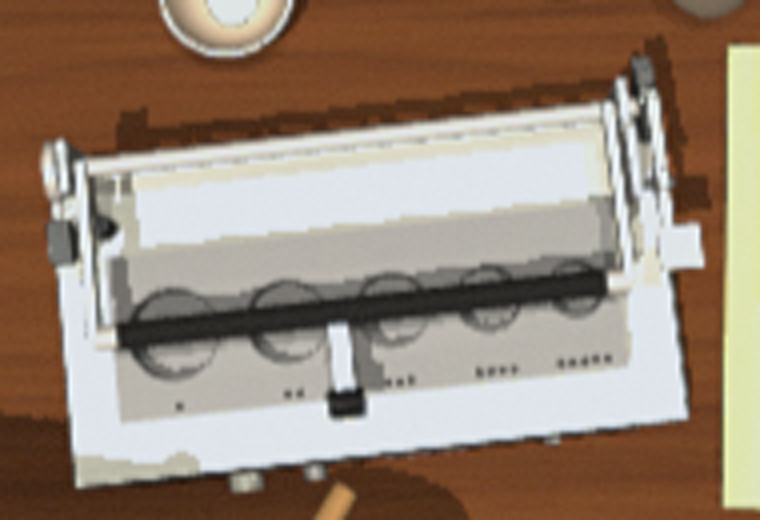

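View pics/t2.png

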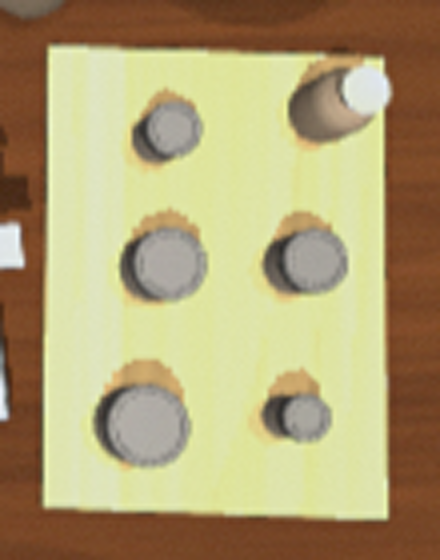

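View pics/s1.png

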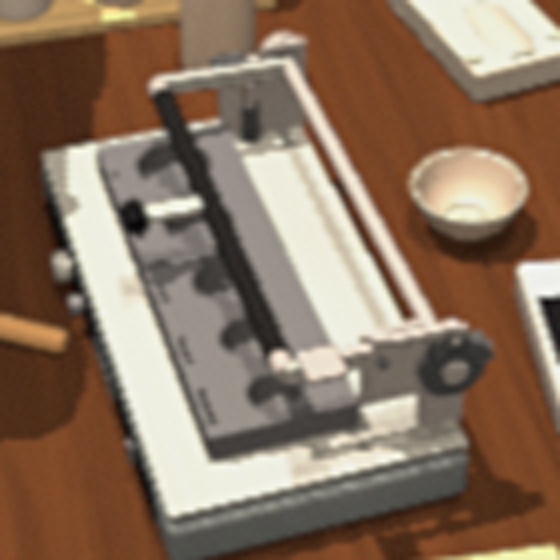

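View pics/s2.png

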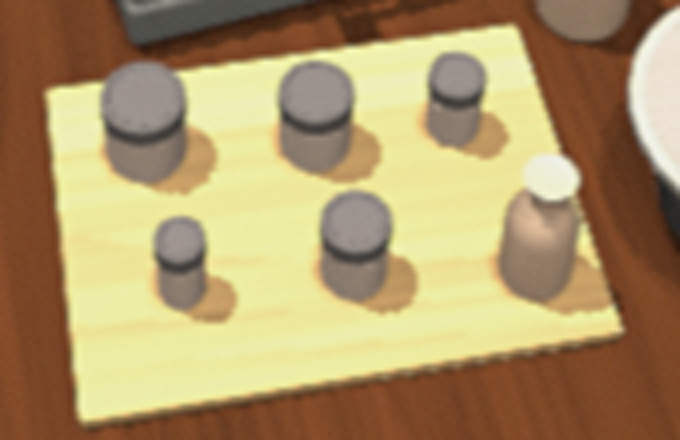

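Run:
```python
from h import *
c=capture("top"); cs=capture("side")
print("cam",-c["R"].T@c["t"],-cs["R"].T@cs["t"])
def T1(u,v,z): return at_z(c,180+(u+.5)/4-.5,170+(v+.5)/4-.5,z)
def T2(u,v,z): return at_z(c,350+(u+.5)/4-.5,170+(v+.5)/4-.5,z)
def S2(u,v,z): return at_z(cs,200+(u+.5)/4-.5,280+(v+.5)/4-.5,z)
def S1(u,v,z): return at_z(cs,190+(u+.5)/4-.5,150+(v+.5)/4-.5,z)
a,b=T1(77,488,.06),T1(688,418,.06); print("plat front",a,b,np.linalg.norm(a-b),np.arctan2(-(a-b)[0],(a-b)[1]))
a,b=T1(120,422,.086),T1(630,363,.086); print("tray front",a,b,np.linalg.norm(a-b),np.arctan2(-(a-b)[0],(a-b)[1]))
for n,p in dict(pad=(684,245,.17),grip=(347,403,.131)).items(): print(n,T1(*p))
print("pad side",S1(327,362,.17)," grip side",S1(133,215,.131))
for i,(u,v) in enumerate([(176,332),(289,320),(391,309),(489,297),(577,287)],1): print("pocket rim",i,T1(u,v,.086))
for i,(u,v) in dict(j1=(148,425),j2=(170,264),j3=(314,260),j4=(173,128),j5=(305,417),vase=(365,90)).items(): print(i,T2(u,v,.072 if i!='vase' else .117))
for i,(u,v) in dict(j1=(144,100),j2=(316,96),j3=(356,225),j4=(457,77),j5=(180,241)).items(): print(i,S2(u,v,.072))
```

```text
cam [0.46449588 0.02864538 1.2874544 ] [ 0.33184524 -0.97976117  1.04449953]
plat front [0.38950685 0.28301413 0.06      ] [ 0.42887266 -0.14467471  0.06      ] 0.4294966879265752 0.09178448746821005
tray front [0.43504488 0.24833154 0.086     ] [ 0.46787348 -0.10257134  0.086     ] 0.3524351646020188 0.09328313859392082
pad [ 0.54247828 -0.13084366  0.17      ]
grip [0.44543325 0.09012594 0.131     ]
pad side [ 0.54597434 -0.12767894  0.17      ]  grip side [0.44669967 0.10031562 0.131     ]
pocket rim 1 [0.49566376 0.20977069 0.086     ]
pocket rim 2 [0.50227249 0.13172388 0.086     ]
pocket rim 3 [0.50836158 0.06117905 0.086     ]
pocket rim 4 [ 0.51520616 -0.00670895  0.086     ]
pocket rim 5 [ 0.52082527 -0.06773607  0.086     ]
j1 [ 0.42240109 -0.23973966  0.072     ]
j2 [ 0.5335393  -0.26056984  0.072     ]
j3 [ 0.53421403 -0.36154334  0.072     ]
j4 [ 0.62963643 -0.26752046  0.072     ]
j5 [ 0.42560931 -0.34874253  0.072     ]
vase [ 0.64691948 -0.38890456  0.117     ]
j1 [ 0.42283382 -0.24396483  0.072     ]
j2 [ 0.53345439 -0.26652694  0.072     ]
j3 [ 0.53349756 -0.36746439  0.072     ]
j4 [ 0.62874206 -0.27280496  0.072     ]
j5 [ 0.42559388 -0.35363692  0.072     ]
```

All five jars are present, with sizes that match their labels: jar1 at (.42,-.24), jar2 at (.53,-.26), jar3 at (.53,-.365), jar4 at (.63,-.27) and jar5 at (.43,-.35). The shaker yaw is about 0.092. Next I'll write a helper that works out the tool-frame shift to a target.

```bash
cat >> h.py <<'E'
from scipy.spatial.transform import Rotation as Ro
YAW=0.0918
def down(ydeg,tiltx=0,tilty=0):
    """tool down, tool y at world azimuth ydeg; then tilt about own x/y (deg)"""
    a=np.radians(ydeg); y=np.array([np.cos(a),np.sin(a),0]); z=np.array([0,0,-1.]); x=np.cross(y,z)
    return Ro.from_matrix(np.c_[x,y,z])*Ro.from_rotvec([tiltx,tilty,0],degrees=True)
def rel(pos,R=None,s=None):
    s=s or get_state(); R0=Ro.from_rotvec(s["eef_rot"])
    d=R0.inv().apply(np.asarray(pos)-s["ee_pos"])
    t=np.zeros(3) if R is None else (R0.inv()*R).as_rotvec(degrees=True)
    return np.round(t,1),np.round(d,4)
def here():
    s=get_state(); R=Ro.from_rotvec(s["eef_rot"]).as_matrix()
    print("t %.1f"%s["t"],"pos",np.round(s["ee_pos"],4),"x",np.round(R[:,0],2),"z",np.round(R[:,2],3),"F",np.round(s["force"],1),"w %.4f"%s["grip_width"],"q",np.round(s["joint_pos"],2))
SX=np.array([np.cos(YAW),np.sin(YAW),0]); SY=np.array([-np.sin(YAW),np.cos(YAW),0])
E
python3 - <<'E'
from h import *
here()
print(rel([.30,.45,.42],down(-8)),rel([.50,-.14,.36],down(-84.7)))
E
```

```text
t 0.4 pos [0.2483 0.6276 0.2311] x [-0.93  0.37 -0.  ] z [-0. -0. -1.] F [ 0.2 -0.1  0. ] w 0.0856 q [-1.3   0.48  0.02  1.56 -0.01  1.11 -0.08]
(array([-0. ,  0. , 76.4]), array([-0.1134, -0.1462, -0.1888])) (array([ -0. ,   0. , 153.1]), array([-0.5164, -0.6212, -0.1287]))
```

```bash
python3 -m jog '[[[0,0,8],[0,0,-0.04],-1],[[0,0,16],[0,0,-0.08],-1],[[0,0,24],[0,0,-0.12],-1],[[0,0,32],[-0.02,-0.02,-0.15],-1],[[0,0,40],[-0.04,-0.05,-0.17],-1],[[0,0,48],[-0.06,-0.08,-0.18],-1],[[0,0,56],[-0.08,-0.1,-0.19],-1],[[0,0,64],[-0.1,-0.12,-0.19],-1],[[0,0,72],[-0.113,-0.146,-0.19],-1],[[0,0,76],[-0.113,-0.146,-0.19],-1]]'
python3 - <<'E'
from h import *
here()
print(rel([.50,-.14,.36],down(-84.7)))
E
```

```text
t: 1.4
ee_pos: [0.3018, 0.4465, 0.4223]
eef_rot: [2.374, 2.058, 0.001]
force: [0.1, 0.1, 0.5]
grip_width: 0.0002
t 1.4 pos [0.3018 0.4465 0.4223] x [0.14 0.99 0.  ] z [ 0.001  0.    -1.   ] F [0.1 0.1 0.5] w 0.0002 q [-1.36  0.12  0.3   1.62 -0.04  1.41 -1.2 ]
(array([ 0. , -0. , 76.5]), array([-0.5524,  0.2794,  0.0621]))
```

```bash
python3 -m jog '[[[0,0,8],[-0.05,0.03,0],-1],[[0,0,16],[-0.1,0.055,0],-1],[[0,0,24],[-0.145,0.08,0],-1],[[0,0,32],[-0.19,0.105,0],-1],[[0,0,40],[-0.235,0.13,0],-1],[[0,0,48],[-0.28,0.16,0],-1],[[0,0,56],[-0.325,0.18,0.01],-1],[[0,0,64],[-0.37,0.2,0.02],-1],[[0,0,72],[-0.415,0.22,0.03],-1],[[0,0,76.5],[-0.45,0.24,0.03],-1]]'
python3 - <<'E'
from h import *
here()
print(rel([.543,-.134,.22],down(-84.7,-15)))
print(rel([.543,-.134,.22],down(-84.7,15)), down(-84.7,15).as_matrix()[:,2])
E
```

```text
t: 2.4
ee_pos: [0.4693, -0.0192, 0.3931]
eef_rot: [-3.137, -0.139, -0.001]
force: [2.4, -0.0, 0.6]
grip_width: 0.0003
t 2.4 pos [ 0.4693 -0.0192  0.3931] x [1.   0.09 0.  ] z [ 0.001  0.002 -1.   ] F [ 2.4 -0.   0.6] w 0.0003 q [-0.89 -0.04  0.79  1.83  0.03  1.34 -1.59]
(array([-15.1,  -0. ,  -0.2]), array([0.0631, 0.1211, 0.1729]))
(array([14.9, -0.1, -0.2]), array([0.0631, 0.1211, 0.1729])) [-0.02390727  0.25771252 -0.96592583]
```

```bash
python3 -m jog '[[[4,0,0],[0.015,0.03,0.03],-1],[[8,0,0],[0.03,0.06,0.06],-1],[[12,0,0],[0.045,0.09,0.09],-1],[[15,0,0],[0.06,0.115,0.12],-1],[[15,0,0],[0.063,0.121,0.15],-1],[[15,0,0],[0.063,0.121,0.173],-1],[[15,0,0],[0.063,0.121,0.173],-1]]'
python3 - <<'E'
from h import *
here()
c=shot("top","t3",(280,170,420,275),5); p=proj(c,get_state()["ee_pos"]); print(p,(p-[280,170])*5)
c=shot("side","s3",(220,180,360,285),5); p=proj(c,get_state()["ee_pos"]); print(p,(p-[220,180])*5)
E
```

```text
t: 3.1
ee_pos: [0.5411, -0.1337, 0.2168]
eef_rot: [-2.875, -0.125, 0.024]
force: [0.1, 0.8, -0.3]
grip_width: 0.0001
t 3.1 pos [ 0.5411 -0.1337  0.2168] x [ 1.    0.09 -0.01] z [-0.028  0.26  -0.965] F [ 0.1  0.8 -0.3] w 0.0001 q [-0.36  0.49  0.87  1.83 -0.63  1.22 -0.72]
[354.56153928 229.56371553] [372.80769642 297.81857763]
[271.01351887 228.31757942] [255.06759433 241.58789708]
```

View pics/t3.png

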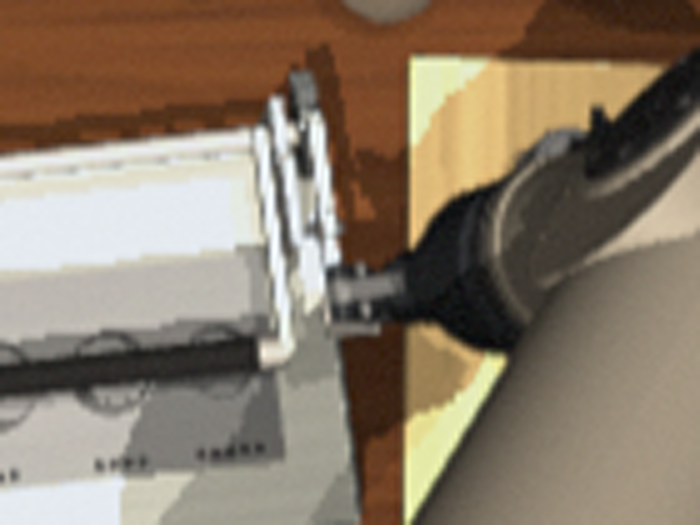

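View pics/s3.png

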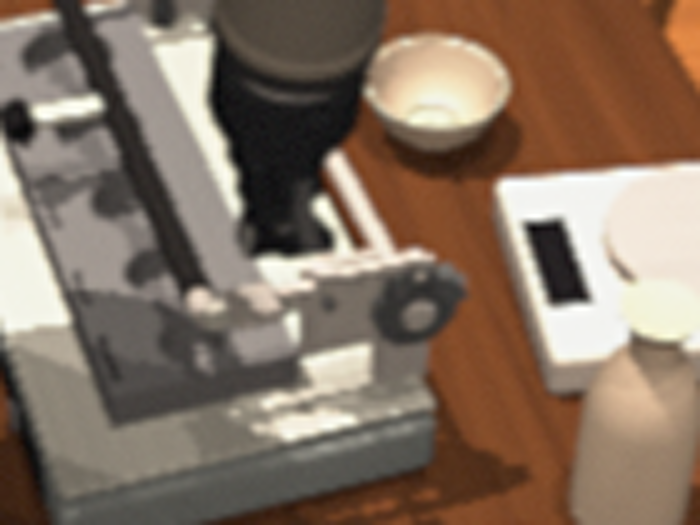

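Run:
```python
from h import *
c=capture("top")
def T1(u,v,z): return at_z(c,180+(u+.5)/4-.5,170+(v+.5)/4-.5,z)
for p in [(622,250,.137),(615,200,.137),(655,200,.17),(664,228,.17),(704,224,.17),(668,270,.17),(706,266,.17),(635,282,.137)]:
  w=T1(*p); print(p,w,"rel pad shaker axes",(w-[.544,-.1295,.17])@SX,(w-[.544,-.1295,.17])@SY)
def T3(u,v,z): return at_z(c,280+(u+.5)/5-.5,170+(v+.5)/5-.5,z)
print(T3(333,297,.22),T3(333,297,.25))
print(rel([.544,-.122,.19],down(-84.7,15)))
```

```text
(622, 250, 0.137) [ 0.54232686 -0.09427518  0.137     ] rel pad shaker axes 0.001563006377696169 0.035229882482916856
(615, 200, 0.137) [ 0.57576519 -0.09074999  0.137     ] rel pad shaker axes 0.035183692928777925 0.03567489863323522
(655, 200, 0.17) [ 0.57202563 -0.11320499  0.17      ] rel pad shaker axes 0.029401409447546108 0.01365725511624866
(664, 228, 0.17) [ 0.55374163 -0.11835393  0.17      ] rel pad shaker axes 0.010722385309011246 0.010206111236724975
(704, 224, 0.17) [ 0.55578557 -0.1442825   0.17      ] rel pad shaker axes 0.010380812213858594 -0.015800648018478056
(668, 270, 0.17) [ 0.52658082 -0.11992346  0.17      ] rel pad shaker axes -0.01646793814637859 0.011133050649025034
(706, 266, 0.17) [ 0.52863959 -0.14448766  0.17      ] rel pad shaker axes -0.016669666338512325 -0.013516445043363823
(635, 282, 0.137) [ 0.52093156 -0.10216067  0.137     ] rel pad shaker axes -0.0204650754128838 0.02933892657478052
[ 0.54384806 -0.11297639  0.22      ] [ 0.54161793 -0.10899621  0.25      ]
(array([-0.1, -0.2, -0.2]), array([ 0.0015, -0.0032,  0.0332]))
```

```bash
python3 -m jog '[[[-8,0,0],[0,0,-0.01],-1],[[-15,0,0],[0,0,-0.01],-1],[[-15,0,0],[0,0,-0.01],-1]]'
python3 - <<'E'
from h import *
here()
print(rel([.541,-.137,.178],down(-84.7,0)))
E
```

```text
t: 3.55
ee_pos: [0.5459, -0.1307, 0.2325]
eef_rot: [-3.136, -0.155, -0.009]
force: [0.6, 2.0, -0.2]
grip_width: 0.0002
t 3.5 pos [ 0.5459 -0.1307  0.2325] x [1.   0.1  0.01] z [ 0.006  0.002 -1.   ] F [ 0.6  2.  -0.2] w 0.0002 q [-0.63  0.43  1.    1.88 -0.42  1.05 -0.93]
(array([-0.1, -0.3,  0.4]), array([-0.0058,  0.0059,  0.0544]))
```

```bash
python3 -m jog '[[[0,0,0],[-0.005,0.006,0.01],-1],[[0,0,0],[-0.005,0.006,0.025],-1],[[0,0,0],[-0.005,0.006,0.04],-1],[[0,0,0],[-0.005,0.006,0.052],-1],[[0,0,0],[-0.005,0.006,0.058],-1]]'
python3 - <<'E'
from h import *
here()
print(rel([.541,-.137,.159],down(-84.7,0)))
E
```

```text
t: 4.05
ee_pos: [0.5407, -0.1378, 0.1724]
eef_rot: [-3.136, -0.152, -0.005]
force: [-0.2, 0.2, -0.5]
grip_width: -0.0003
t 4.0 pos [ 0.5407 -0.1378  0.1724] x [1.  0.1 0. ] z [ 0.003  0.002 -1.   ] F [-0.2  0.2 -0.5] w -0.0003 q [-0.56  0.5   0.93  1.94 -0.49  0.95 -0.86]
(array([-0.1, -0.2,  0.3]), array([ 0.0003, -0.0007,  0.0134]))
```

```bash
python3 -m jog '[[[0,0,0],[0,0,0.004],-1],[[0,0,0],[0,0,0.008],-1],[[0,0,0],[0,0,0.012],-1],[[0,0,0],[0,0,0.014],-1],[[0,0,0],[0,0,0.014],-1],[[0,0,0],[0,0,0.014],-1]]'
python3 - <<'E'
from h import *
here()
shot("side","s4",(190,140,350,290),4)
E
```

```text
t: 4.65
ee_pos: [0.5398, -0.1383, 0.1583]
eef_rot: [-3.136, -0.151, -0.003]
force: [-5.7, -0.8, 4.0]
grip_width: 0.0
t 4.7 pos [ 0.5398 -0.1383  0.1583] x [1.  0.1 0. ] z [ 0.002  0.002 -1.   ] F [-5.7 -0.8  4. ] w 0.0000 q [-0.54  0.51  0.91  1.95 -0.51  0.92 -0.84]
```

View pics/s4.png

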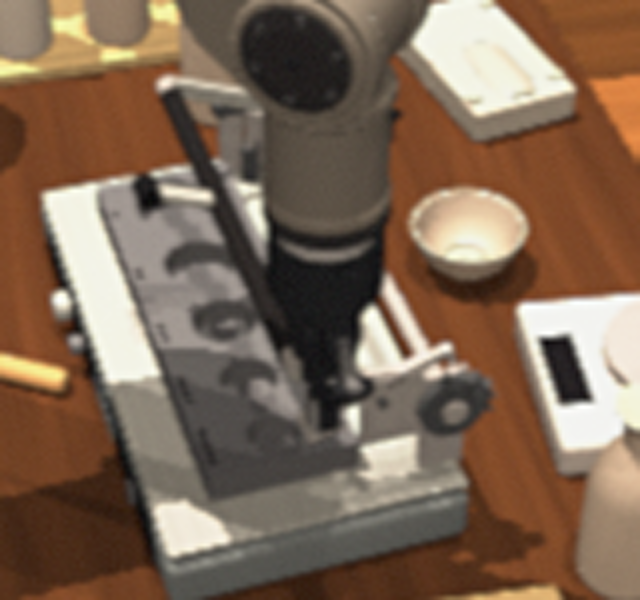

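The pawl is freed and the bar is already rising, with its grip now at crop (150,190). I'll hold the press.

```bash
python3 -m jog '[[[0,0,0],[0,0,0],-1],[[0,0,0],[0,0,0],-1],[[0,0,0],[0,0,0],-1],[[0,0,0],[0,0,0],-1],[[0,0,0],[0,0,0],-1],[[0,0,0],[0,0,0],-1],[[0,0,0],[0,0,0],-1],[[0,0,0],[0,0,0],-1],[[0,0,0],[0,0,0],-1],[[0,0,0],[0,0,0],-1]]'; python3 -m jog '[[[0,0,0],[0,0,0],-1],[[0,0,0],[0,0,0],-1],[[0,0,0],[0,0,0],-1],[[0,0,0],[0,0,0],-1]]';python3 - <<'E'
from h import *
here()
shot("side","s5",(190,110,350,260),4)
shot("top","t5",(180,170,370,300),4)
E
```

```text
t: 5.7
ee_pos: [0.5399, -0.1383, 0.1583]
eef_rot: [-3.136, -0.151, -0.003]
force: [-4.5, -0.4, 2.9]
grip_width: -0.0
t: 6.1
ee_pos: [0.5399, -0.1383, 0.1583]
eef_rot: [-3.136, -0.151, -0.003]
force: [-4.0, -0.9, 3.9]
grip_width: 0.0002
t 6.1 pos [ 0.5399 -0.1383  0.1583] x [1.  0.1 0. ] z [ 0.002  0.002 -1.   ] F [-4.  -0.9  3.9] w 0.0002 q [-0.54  0.51  0.91  1.95 -0.51  0.92 -0.84]
```

View pics/s5.png

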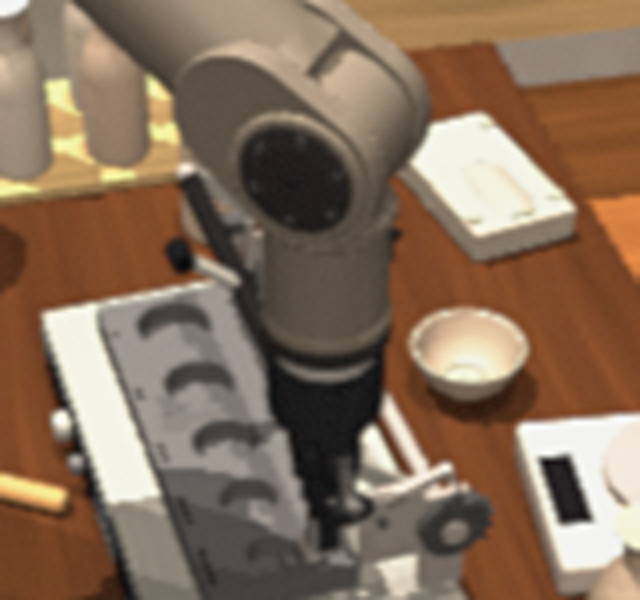

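View pics/t5.png

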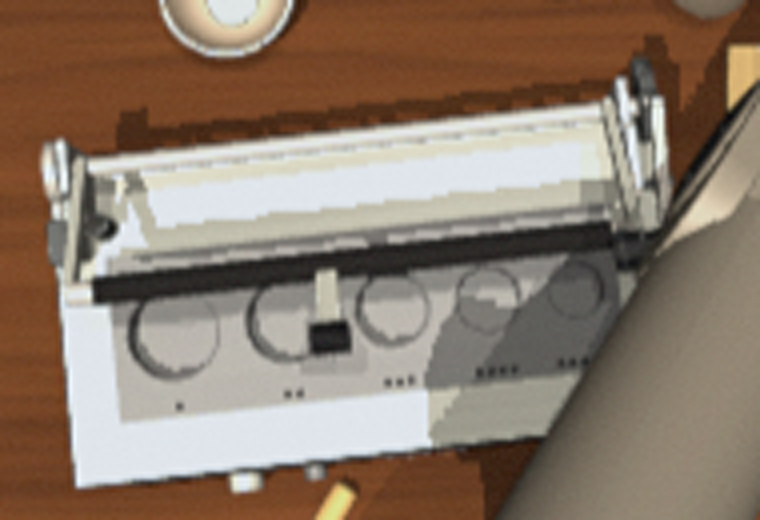

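Run:
```python
from h import *
from scipy.optimize import brentq
c=capture("top")
def px(u,v): return 180+(u+.5)/4-.5,170+(v+.5)/4-.5
# circles pocket rims now
P=[]
for i,(u,v) in enumerate([(176,332),(291,320),(393,309),(490,298),(577,288)],1):
    w=at_z(c,*px(u,v),.086); P.append(w); print(i,w,w@SX,w@SY)
row=np.mean([p@SX for p in P]); hx=row+.115; print("row",row,"hinge SX",hx)
for q in (.6,.66,.72,.78):
    w=at_z(c,*px(328,335),.131+.175*np.sin(q)); print(q,w,w@SX-(hx-.175*np.cos(q)), w@SY)
```

```text
1 [0.49566376 0.20977069 0.086     ] 0.5128066000170779 0.1634493619479449
2 [0.50224348 0.13034311 0.086     ] 0.512077396763521 0.08375305505743737
3 [0.50833253 0.05979758 0.086     ] 0.5116738277174804 0.012946385435420489
4 [ 0.51450211 -0.00738299  0.086     ] 0.5116589046123593 -0.0545168890473922
5 [ 0.52013496 -0.06771471  0.086     ] 0.5117373604375831 -0.11511093394567751
row 0.5119908179096043 hinge SX 0.6269908179096043
0.6 [0.4881823  0.09580565 0.22981243] 0.012352254504606752 0.050650031585435205
0.66 [0.48799232 0.09526698 0.23829545] 0.005928600352508029 0.050131043957223585
0.72 [0.48781098 0.09475283 0.24639232] -0.000981740246122298 0.049635680697961364
0.78 [0.48763895 0.09426505 0.2540739 ] -0.008353897527401455 0.049165724580453804
```

```bash
python3 -m jog '[[[0,0,0],[0,0.005,-0.04],-1],[[0,0,0],[0,0.005,-0.08],-1],[[0,0,0],[0,0.0,-0.12],-1],[[0,0,0],[-0.01,-0.04,-0.15],0],[[0,0,0],[-0.02,-0.08,-0.17],0.5],[[0,0,0],[-0.03,-0.12,-0.17],0.5],[[0,0,0],[-0.04,-0.16,-0.17],0.5],[[0,0,0],[-0.05,-0.2,-0.17],0.5],[[0,0,0],[-0.06,-0.22,-0.17],0.5],[[0,0,0],[-0.06,-0.22,-0.17],0.5]]'
python3 - <<'E'
from h import *
here()
print(rel([.4888,.0947,.228],down(-84.7,0)))
shot("side","s6",(150,60,390,240),3)
E
```

```text
t: 7.25
ee_pos: [0.4581, 0.0789, 0.3289]
eef_rot: [-3.132, -0.162, -0.005]
force: [0.4, -0.6, -0.0]
grip_width: 0.064
t 7.2 pos [0.4581 0.0789 0.3289] x [0.99 0.1  0.  ] z [ 0.003  0.006 -1.   ] F [ 0.4 -0.6 -0. ] w 0.0640 q [-1.4  -0.03  1.11  1.96  0.02  1.19 -1.76]
(array([-0.3, -0.2,  0.6]), array([ 0.0319, -0.0119,  0.1011]))
```

View pics/s6.png

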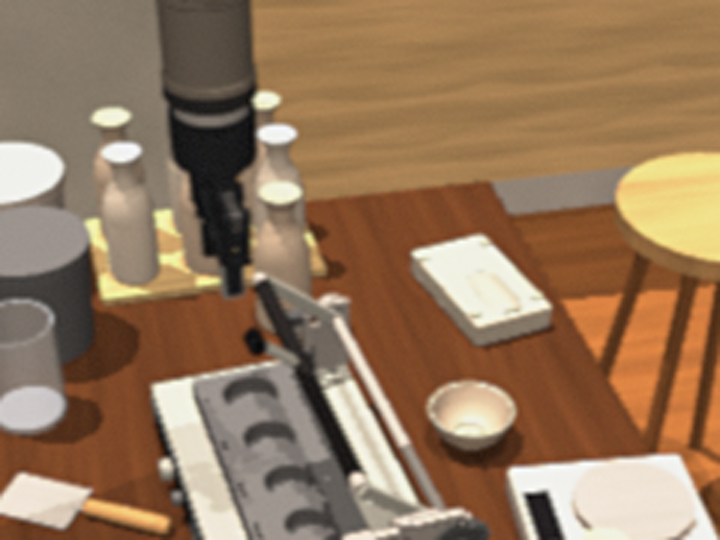

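```bash
python3 -m jog '[[[0,0,0],[0.015,-0.006,0.02],0.5],[[0,0,0],[0.032,-0.012,0.05],0.5],[[0,0,0],[0.032,-0.012,0.08],0.5],[[0,0,0],[0.032,-0.012,0.1],0.5],[[0,0,0],[0.032,-0.012,0.101],0.5],[[0,0,0],[0.032,-0.012,0.101],0.5]]'
python3 - <<'E'
from h import *
here()
c=shot("side","s7",(180,110,300,200),6); p=proj(c,get_state()["ee_pos"]); print((p-[180,110])*6)
E
```

```text
t: 7.9
ee_pos: [0.4908, 0.0912, 0.2287]
eef_rot: [-3.134, -0.155, -0.007]
force: [0.2, -0.8, 0.4]
grip_width: 0.0642
t 7.9 pos [0.4908 0.0912 0.2287] x [1.  0.1 0. ] z [ 0.004  0.004 -1.   ] F [ 0.2 -0.8  0.4] w 0.0642 q [-1.2   0.31  1.09  2.02 -0.33  0.99 -1.41]
[337.62449045 406.36602116]
```

View pics/s7.png

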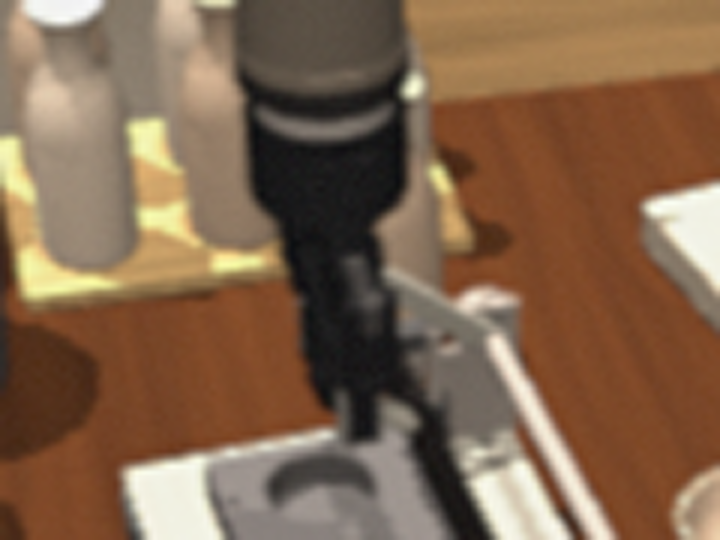

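```bash
python3 -m jog '[[[0,0,0],[0,0,0],-1],[[0,0,0],[0,0,0],-1],[[0,0,0],[0,0,0],-1],[[0,0,0],[0,0,0],-1],[[0,0,0],[0,0,0],-1]]'
python3 - <<'E'
from h import *
here()
s=get_state()
p=s["ee_pos"]; print(p@SX,p@SY)
hx=.627
R=.175; q0=.72
# rows: world shifts relative to current, in shaker axes
R0=Ro.from_rotvec(s["eef_rot"])
for q in np.arange(.72,1.81,.09):
    d=SX*(-R*np.cos(q)+R*np.cos(q0))+np.array([0,0,1])*R*(np.sin(q)-np.sin(q0))
    print(round(q,2),np.round(R0.inv().apply(d),4))
E
```

```text
t: 8.45
ee_pos: [0.4907, 0.0946, 0.2299]
eef_rot: [-3.128, -0.159, -0.007]
force: [-3.3, 6.9, 5.2]
grip_width: 0.0226
t 8.4 pos [0.4907 0.0946 0.2299] x [0.99 0.1  0.01] z [ 0.004  0.009 -1.   ] F [-3.3  6.9  5.2] w 0.0226 q [-1.2   0.31  1.09  2.02 -0.34  1.   -1.41]
0.49727046561870963 0.04919595063755921
0.72 [0. 0. 0.]
0.81 [ 0.011   0.     -0.0113]
0.9 [ 0.0229  0.     -0.0216]
0.99 [ 0.0357  0.0001 -0.0307]
1.08 [ 0.0493  0.0001 -0.0387]
1.17 [ 0.0635  0.0002 -0.0454]
1.26 [ 0.0783  0.0003 -0.0508]
1.35 [ 0.0935  0.0004 -0.0549]
1.44 [ 0.109   0.0005 -0.0575]
1.53 [ 0.1247  0.0007 -0.0588]
1.62 [ 0.1405  0.0008 -0.0587]
1.71 [ 0.1561  0.001  -0.0571]
1.8 [ 0.1716  0.0012 -0.0541]
```

```bash
python3 -m jog '[[[0,0,0],[0.011,0,-0.0113],-1],[[0,0,0],[0.0229,0,-0.0216],-1],[[0,0,0],[0.0357,0,-0.0307],-1],[[0,0,0],[0.0493,0,-0.0387],-1],[[0,0,0],[0.0635,0,-0.0454],-1],[[0,0,0],[0.0783,0,-0.0508],-1],[[0,0,0],[0.0783,0,-0.0508],-1]]'
python3 - <<'E'
from h import *
here()
s=get_state(); p=s["ee_pos"]; print(p@SX,p@SY)
shot("side","s8",(150,60,330,240),4)
E
```

```text
t: 9.15
ee_pos: [0.5688, 0.1017, 0.2812]
eef_rot: [-3.129, -0.158, -0.007]
force: [-2.3, 0.6, -1.1]
grip_width: 0.0223
t 9.2 pos [0.5688 0.1017 0.2812] x [0.99 0.1  0.  ] z [ 0.004  0.008 -1.   ] F [-2.3  0.6 -1.1] w 0.0223 q [-1.06  0.41  1.04  1.79 -0.4   1.16 -1.36]
0.5757101908570982 0.049147144260709145
```

View pics/s8.png

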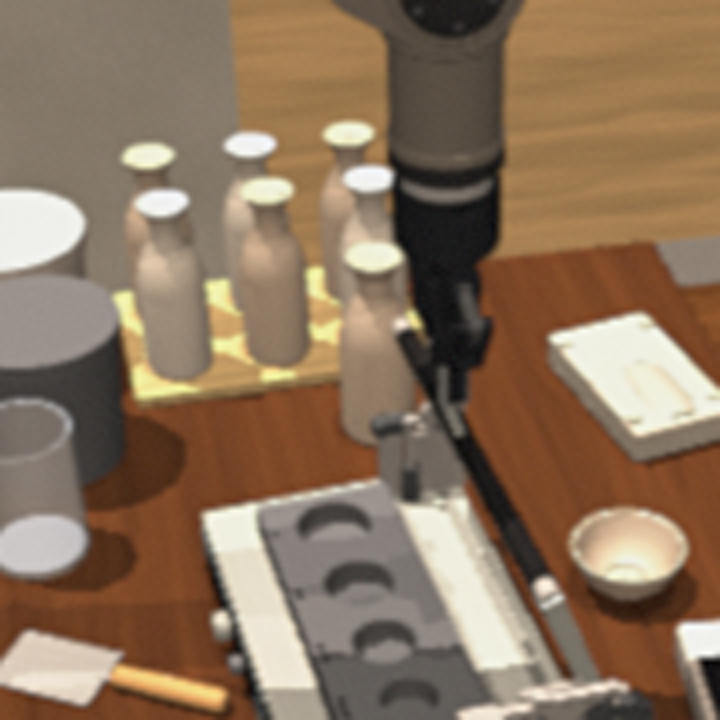

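```bash
python3 -m jog '[[[0,0,0],[0.0152,0,-0.0041],-1],[[0,0,0],[0.0307,0,-0.0067],-1],[[0,0,0],[0.0464,0,-0.008],-1],[[0,0,0],[0.0622,0,-0.0079],-1],[[0,0,0],[0.0778,0,-0.0063],-1],[[0,0,0],[0.091,0,-0.0035],-1],[[0,0,0],[0.093,0,-0.0033],-1]]'
python3 - <<'E'
from h import *
here()
s=get_state(); p=s["ee_pos"]; print(p@SX,p@SY)
E
```

```text
t: 9.9
ee_pos: [0.6613, 0.11, 0.2851]
eef_rot: [-3.131, -0.157, -0.008]
force: [-0.3, -3.3, 1.6]
grip_width: 0.022
t 9.9 pos [0.6613 0.11   0.2851] x [0.99 0.1  0.01] z [ 0.005  0.007 -1.   ] F [-0.3 -3.3  1.6] w 0.0220 q [-0.87  0.58  0.96  1.55 -0.5   1.26 -1.31]
0.6685917964782891 0.048895189611942357
```

```bash
python3 -m jog '[[[0,0,0],[0,0,0],0.2],[[0,0,0],[0,0,0],0.2],[[0,0,0],[0,0,0],0.2],[[0,0,0],[0,0,-0.02],0.2],[[0,0,0],[0,0,-0.05],0.5],[[0,0,-8],[-0.03,0.03,-0.06],1],[[0,0,-16],[-0.06,0.06,-0.06],1],[[0,0,-24],[-0.09,0.1,-0.06],1],[[0,0,-32],[-0.12,0.14,-0.06],1],[[0,0,-40],[-0.15,0.19,-0.06],1]]'
python3 - <<'E'
from h import *
here()
shot("side","s9",(150,60,330,240),4)
shot("top","t9",(180,130,370,300),4)
print(rel([.4224,-.2397,.16],down(5.3)))
E
```

```text
t: 10.9
ee_pos: [0.5327, -0.0877, 0.3432]
eef_rot: [-2.884, -1.229, -0.013]
force: [0.8, -0.8, 0.4]
grip_width: 0.0856
t 10.9 pos [ 0.5327 -0.0877  0.3432] x [0.69 0.72 0.01] z [ 0.005  0.009 -1.   ] F [ 0.8 -0.8  0.4] w 0.0856 q [-0.74  0.21  0.95  1.78 -0.19  1.24 -0.5 ]
(array([  0.2,  -0.6, -49.9]), array([-0.1812,  0.0254,  0.1822]))
```

View pics/s9.png

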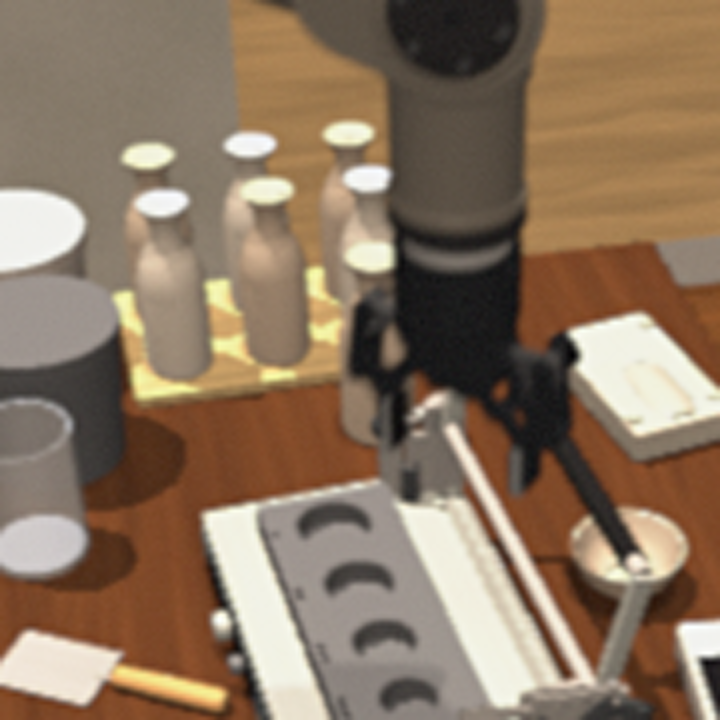

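View pics/t9.png

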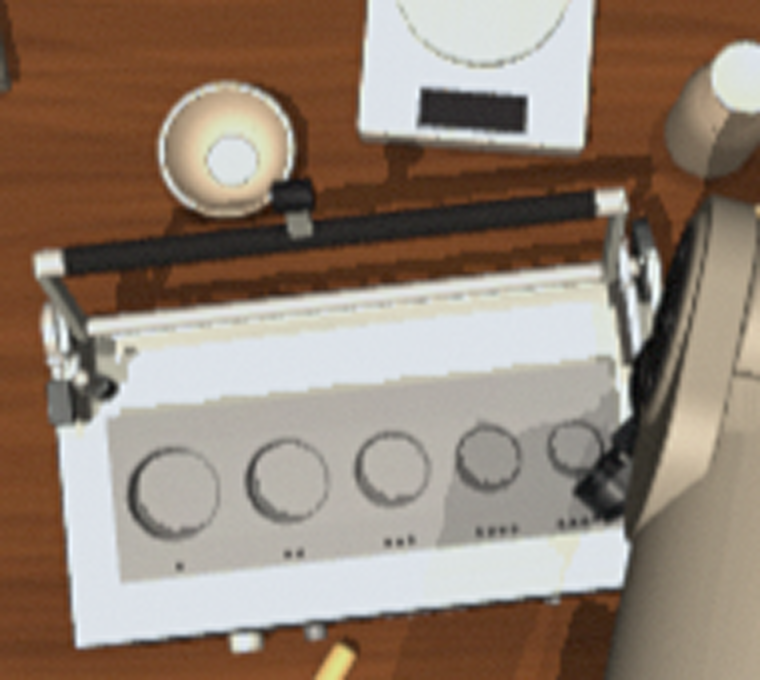

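The bar stands back in its rest (grip at crop (292,195)). The pockets are now clear, centred at about (174,493), (288,481), (393,469), (488,458) and (576,447).

```bash
python3 - <<'E'
from h import *
c=capture("top")
def px(u,v): return 180+(u+.5)/4-.5,130+(v+.5)/4-.5
P=[]
for i,(u,v) in enumerate([(174,492),(288,481),(393,469),(488,458),(576,447)],1):
    w=at_z(c,*px(u,v),.086); P.append(w); print(i,w,w@SX,w@SY)
for q in (1.7,1.8,1.9):
    w=at_z(c,*px(293,193),.131+.175*np.sin(q)); print(q,w,w@SX-(.628-.175*np.cos(q)), w@SY)
s=get_state();
E
python3 -m jog '[[[0,0,-8],[-0.03,0.005,0],1],[[0,0,-16],[-0.06,0.01,0],1],[[0,0,-24],[-0.09,0.015,0.02],1],[[0,0,-32],[-0.12,0.02,0.05],1],[[0,0,-40],[-0.15,0.025,0.08],1],[[0,0,-46],[-0.17,0.025,0.11],1],[[0,0,-50],[-0.181,0.025,0.14],1],[[0,0,-50],[-0.181,0.025,0.16],1],[[0,0,-50],[-0.181,0.025,0.16],1]]'
python3 - <<'E'
from h import *
here()
c=shot("top","t10",(180,130,370,300),4)
c=shot("top","t10b",(300,170,460,310),4)
c=shot("side","s10",(200,230,400,390),4);print((proj(c,get_state()["ee_pos"])-[200,230])*4)
print(rel([.4224,-.2397,.035],down(5.3)))
E
```

```text
1 [0.49569273 0.21115071 0.086     ] 0.5129619616344175 0.16482091512828145
2 [0.50159933 0.1324215  0.086     ] 0.5116264898965447 0.08588175030542994
3 [0.50833253 0.05979758 0.086     ] 0.5116738277174804 0.012946385435420489
4 [ 0.51453119 -0.0060008   0.086     ] 0.5118145715002612 -0.053143185108881726
5 [ 0.52083983 -0.0670446   0.086     ] 0.5125006950552594 -0.11450826210984505
1.7 [0.66015173 0.10892195 0.30454134] 0.016809268772684294 0.04794646579084459
1.8 [0.6607724  0.1091766  0.30142334] 0.00023808115187107237 0.048143150910958665
1.9 [0.66173201 0.10957033 0.29660252] -0.015585555146874652 0.048447250211228865
t: 11.95
ee_pos: [0.423, -0.2339, 0.1796]
eef_rot: [-2.111, -2.318, -0.015]
force: [0.0, -0.9, -0.0]
grip_width: 0.0854
t 11.9 pos [ 0.423  -0.2339  0.1796] x [-0.09  1.    0.01] z [ 0.002  0.011 -1.   ] F [ 0.  -0.9 -0. ] w 0.0854 q [-0.31  0.29  0.83  2.09 -0.3   0.87  0.79]
[136.8508334  176.17847178]
(array([ 0.5, -0.5,  0.1]), array([-0.0055, -0.0047,  0.1477]))
```

View pics/t10.png

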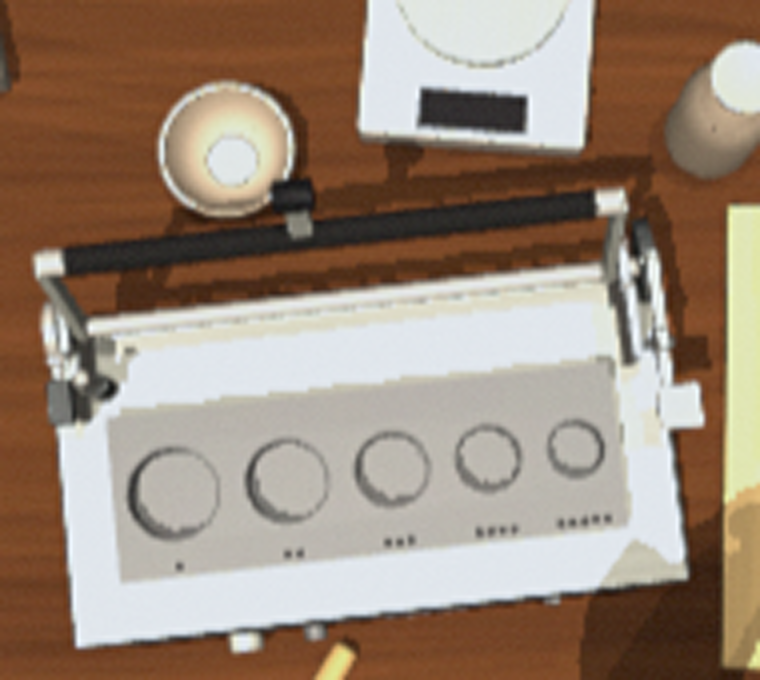

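View pics/s10.png

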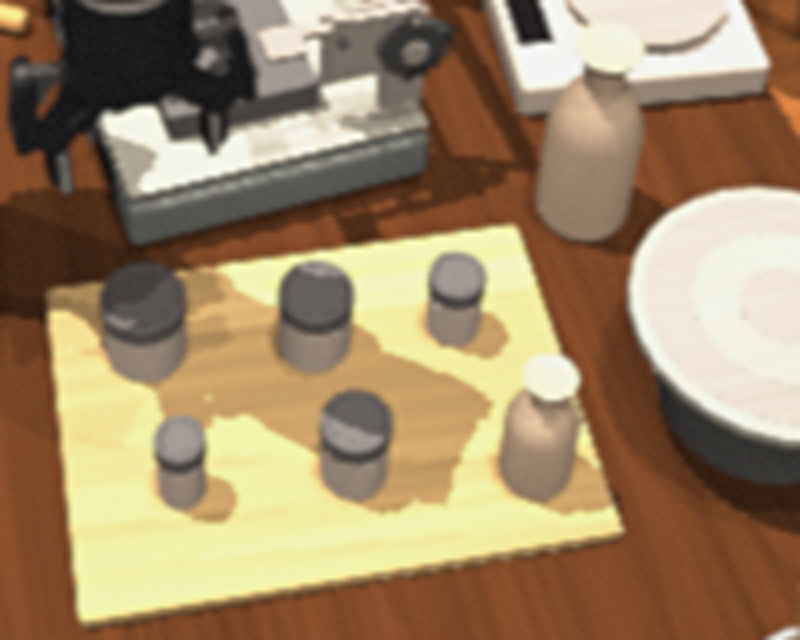

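View pics/t10b.png

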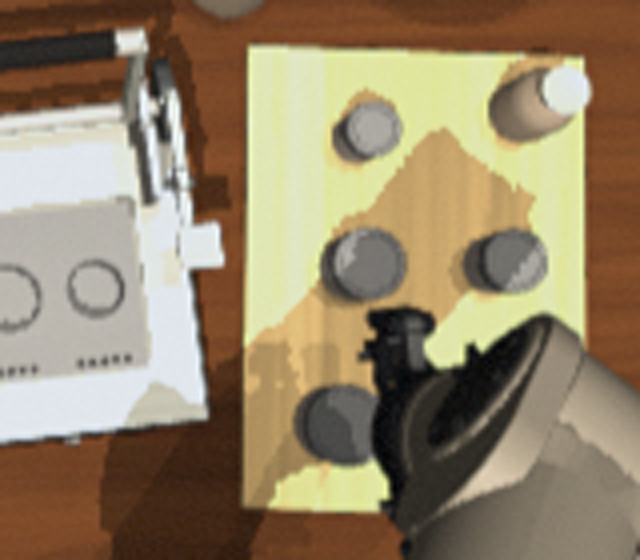

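```bash
python3 -m jog '[[[0.5,-0.5,0],[-0.005,-0.004,0.03],1],[[0.5,-0.5,0],[-0.0055,-0.0047,0.06],1],[[0.5,-0.5,0],[-0.0055,-0.0047,0.09],1],[[0.5,-0.5,0],[-0.0055,-0.0047,0.12],1],[[0.5,-0.5,0],[-0.0055,-0.0047,0.14],1],[[0.5,-0.5,0],[-0.0055,-0.0047,0.1467],1],[[0.5,-0.5,0],[-0.0055,-0.0047,0.1467],1]]'
python3 - <<'E'
from h import *
here()
print(rel([.4224,-.2397,.036],down(5.3)))
c=shot("side","s11",(180,250,320,360),5)
E
```

```text
t: 12.8
ee_pos: [0.4233, -0.2395, 0.0363]
eef_rot: [2.113, 2.324, 0.0]
force: [-0.3, 0.3, 0.8]
grip_width: 0.0856
t 12.8 pos [ 0.4233 -0.2395  0.0363] x [-0.1  1.  -0. ] z [ 0.001 -0.    -1.   ] F [-0.3  0.3  0.8] w 0.0856 q [-0.09  0.55  0.6   2.18 -0.57  0.58  1.03]
(array([0. , 0. , 0.2]), array([-0.0001, -0.0009,  0.0003]))
```

View pics/s11.png

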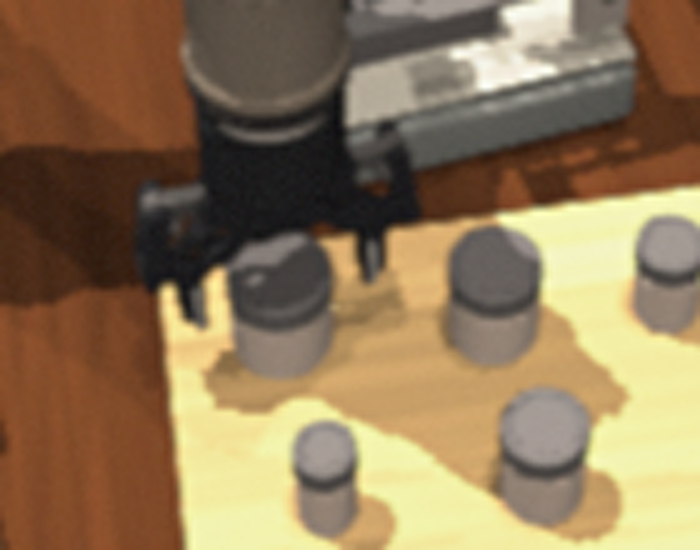

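```bash
python3 -m jog '[[[0,0,0],[0,0,0],-1],[[0,0,0],[0,0,0],-1],[[0,0,0],[0,0,0],-1],[[0,0,0],[0,0,0],-1],[[0,0,0],[0,0,-0.01],-1],[[0,0,0],[0,0,-0.03],-1],[[0,0,0],[0,0,-0.07],-1],[[0,0,0],[0,0,-0.11],-1],[[0,0,0],[0,0,-0.15],-1],[[0,0,0],[0,0,-0.15],-1]]'
python3 - <<'E'
from h import *
here()
c=shot("side","s12",(180,180,340,310),5)
p=.512*SX+.1652*SY
print(p,rel([p[0],p[1],.19],down(5.3)))
E
```

```text
t: 13.85
ee_pos: [0.4259, -0.2414, 0.1918]
eef_rot: [2.108, 2.317, 0.008]
force: [-0.2, -0.6, -1.7]
grip_width: 0.0567
t 13.8 pos [ 0.4259 -0.2414  0.1918] x [-0.09  1.   -0.  ] z [ 0.01  -0.002 -1.   ] F [-0.2 -0.6 -1.7] w 0.0567 q [-0.33  0.28  0.87  2.08 -0.28  0.89  0.79]
[0.49470007 0.21144001 0.        ] (array([0.4, 0.1, 0.2]), array([ 0.4429,  0.1126, -0.0006]))
```

View pics/s12.png

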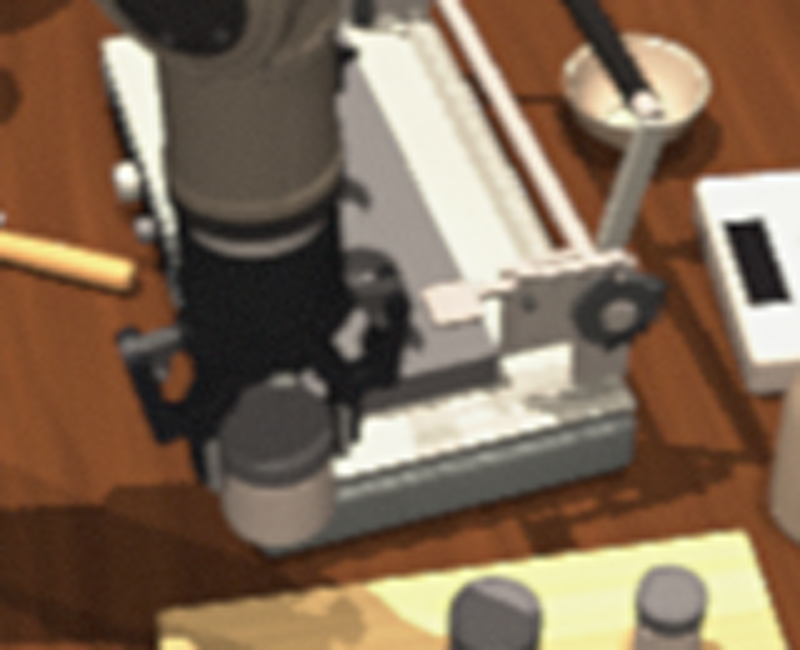

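```bash
cat >> h.py <<'E'
def jarpred(c,D,zb,off,k,s=None,dxy=(0,0)):
    """expected outline of held jar; zb = jar bottom minus TCP z"""
    s=s or get_state(); p=s["ee_pos"]+np.array([dxy[0],dxy[1],0])
    a=np.linspace(0,2*np.pi,60)
    out=[]
    for z in (zb,zb+.06):
        out.append([(proj(c,p+[D/2*np.cos(t),D/2*np.sin(t),z])-off+.5)*k-.5 for t in a])
    return np.array(out)
def overlay(name,n,D,zb,box,k,dxy=(0,0)):
    c=shot(n,name,box,k); o=jarpred(c,D,zb,np.array(box[:2]),k,dxy=dxy); im=cv2.imread("pics/"+name+".png")
    for e in o: cv2.polylines(im,[np.int32(e)],True,(0,0,255),1)
    cv2.imwrite("pics/"+name+".png",im)
E
python3 - <<'E'
from h import *
overlay("s13","side",.058,-.024,(200,230,290,300),8)
E
```

```text
(no output)
```

View pics/s13.png

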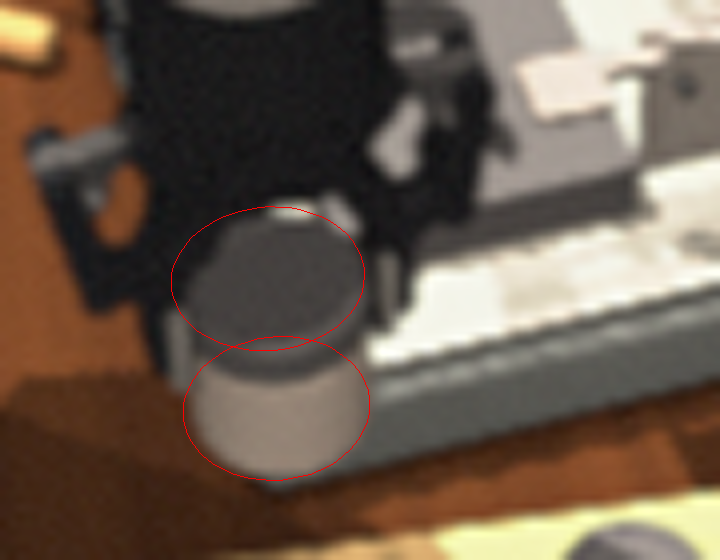

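```bash
python3 -m jog '[[[0,0,0],[0.02,0.005,-0.04],-1],[[0,0,0],[0.06,0.015,-0.06],-1],[[0,0,0],[0.105,0.025,-0.06],-1],[[0,0,0],[0.15,0.035,-0.06],-1],[[0,0,0],[0.2,0.05,-0.06],-1],[[0,0,0],[0.245,0.06,-0.06],-1],[[0,0,0],[0.29,0.075,-0.06],-1],[[0,0,0],[0.34,0.085,-0.06],-1],[[0,0,0],[0.385,0.1,-0.06],-1],[[0,0,0],[0.425,0.11,-0.06],-1]]'
python3 - <<'E'
from h import *
here()
p=.512*SX+.1652*SY
print(p,rel([p[0],p[1],.120],down(5.3)))
E
```

```text
t: 14.95
ee_pos: [0.4914, 0.1967, 0.246]
eef_rot: [2.109, 2.325, -0.0]
force: [1.1, -0.5, -1.4]
grip_width: 0.0568
t 14.9 pos [0.4914 0.1967 0.246 ] x [-0.1  1.  -0. ] z [ 0.001 -0.002 -1.   ] F [ 1.1 -0.5 -1.4] w 0.0568 q [-1.04  0.25  0.65  1.92 -0.17  1.03 -0.22]
[0.49470007 0.21144001 0.        ] (array([0.1, 0.1, 0.3]), array([0.0145, 0.0046, 0.126 ]))
```

```bash
python3 -m jog '[[[0,0,0.3],[0.0145,0.0046,0.02],-1],[[0,0,0.3],[0.0145,0.0046,0.05],-1],[[0,0,0.3],[0.0145,0.0046,0.08],-1],[[0,0,0.3],[0.0145,0.0046,0.11],-1],[[0,0,0.3],[0.0145,0.0046,0.125],-1],[[0,0,0.3],[0.0145,0.0046,0.125],-1],[[0,0,0.3],[0.0145,0.0046,0.125],-1]]'
python3 - <<'E'
from h import *
here()
p=.512*SX+.1652*SY
print(p,rel([p[0],p[1],.088],down(5.3)))
overlay("s14","side",.058,-.024,(190,110,280,180),8)
shot("top","t14",(180,170,300,270),6)
E
```

```text
t: 15.65
ee_pos: [0.4941, 0.2108, 0.1203]
eef_rot: [2.116, 2.32, -0.004]
force: [-0.1, -0.2, -0.7]
grip_width: 0.0569
t 15.7 pos [0.4941 0.2108 0.1203] x [-0.09  1.   -0.  ] z [-0.    -0.003 -1.   ] F [-0.1 -0.2 -0.7] w 0.0569 q [-0.96  0.44  0.56  2.01 -0.33  0.78 -0.12]
[0.49470007 0.21144001 0.        ] (array([-0. ,  0.2, -0.1]), array([0.0007, 0.0006, 0.0323]))
```

View pics/s14.png

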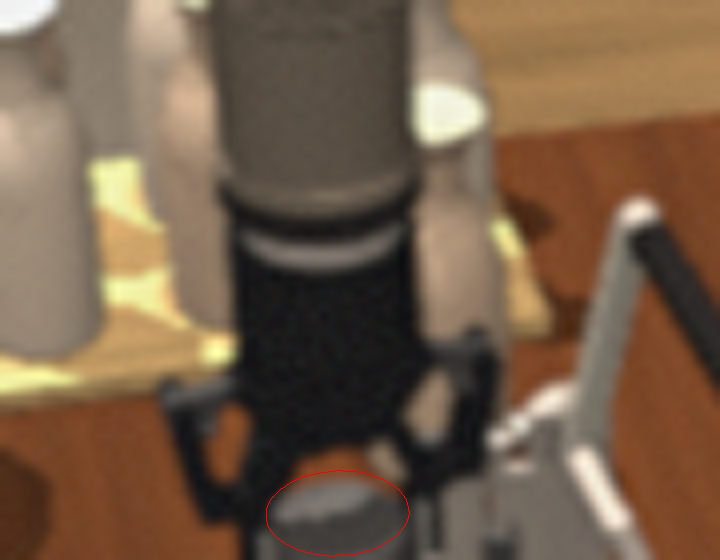

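View pics/t14.png

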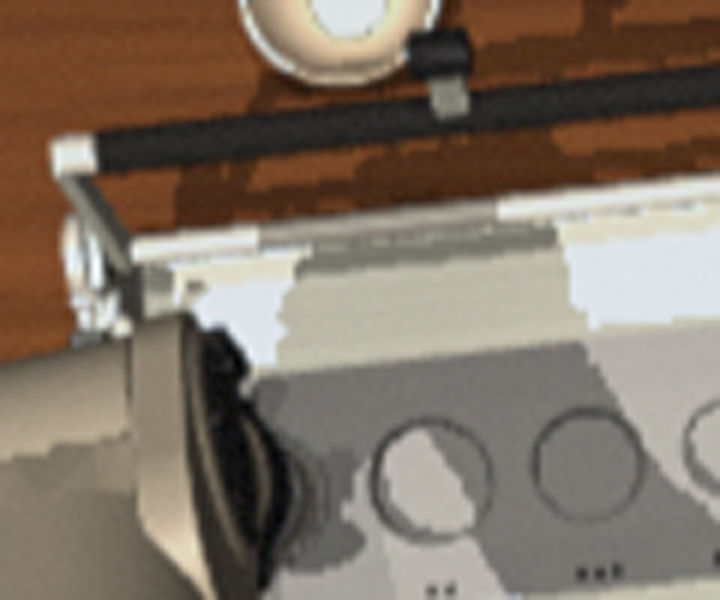

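```bash
python3 -m jog '[[[0,0,0],[0.0007,0.0006,0.006],-1],[[0,0,0],[0.0007,0.0006,0.011],-1],[[0,0,0],[0.0007,0.0006,0.015],-1],[[0,0,0],[0.0007,0.0006,0.015],-1]]'
python3 - <<'E'
from h import *
here()
p=.512*SX+.1652*SY
print(p,rel([p[0],p[1],.088],down(5.3)))
overlay("s15","side",.058,-.024,(190,130,280,200),8)
E
```

```text
t: 16.15
ee_pos: [0.4952, 0.212, 0.106]
eef_rot: [2.116, 2.32, -0.001]
force: [0.0, -0.6, -1.2]
grip_width: 0.0563
t 16.1 pos [0.4952 0.212  0.106 ] x [-0.09  1.   -0.  ] z [ 0.001 -0.002 -1.   ] F [ 0.  -0.6 -1.2] w 0.0563 q [-0.95  0.46  0.55  2.02 -0.35  0.75 -0.1 ]
[0.49470007 0.21144001 0.        ] (array([ 0.1,  0.1, -0. ]), array([-0.0005, -0.0006,  0.018 ]))
```

View pics/s15.png

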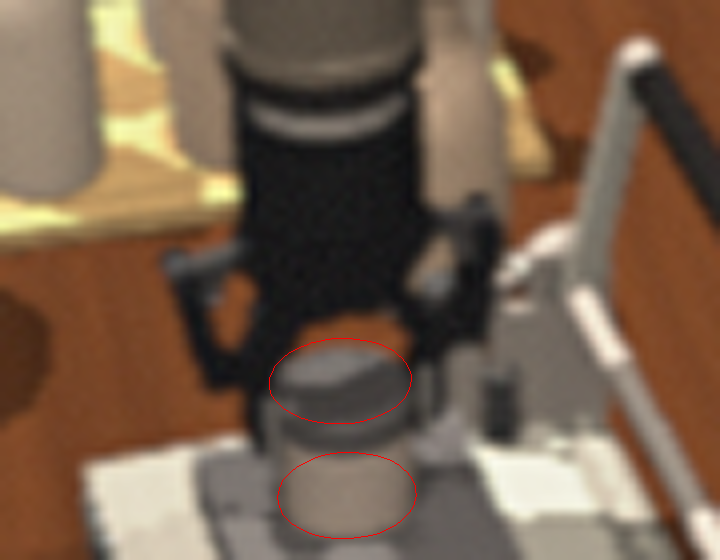

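```bash
python3 -m jog '[[[0,0,0],[0,0,0.004],-1],[[0,0,0],[0,0,0.008],-1],[[0,0,0],[0,0,0.012],-1],[[0,0,0],[0,0,0.012],-1]]'; python3 -m jog '[[[0,0,0],[0,0,0.003],-1],[[0,0,0],[0,0,0.005],-1],[[0,0,0],[0,0,0.0055],-1]]'
python3 - <<'E'
from h import *
here()
E
```

```text
t: 16.6
ee_pos: [0.495, 0.2118, 0.0936]
eef_rot: [2.116, 2.32, -0.002]
force: [0.6, -0.2, -1.3]
grip_width: 0.0566
t: 16.9
ee_pos: [0.4954, 0.2119, 0.0904]
eef_rot: [-2.118, -2.32, 0.0]
force: [-11.3, -3.8, 32.5]
grip_width: 0.0567
t 16.9 pos [0.4954 0.2119 0.0904] x [-0.09  1.   -0.  ] z [-0. -0. -1.] F [-11.3  -3.8  32.5] w 0.0567 q [-0.93  0.49  0.53  2.03 -0.37  0.72 -0.08]
```

```bash
python3 -m jog '[[[0,0,0],[0,0,-0.001],1],[[0,0,0],[0,0,-0.001],1],[[0,0,0],[0,0,-0.001],1],[[0,0,0],[0,0,-0.001],1],[[0,0,0],[0,0,-0.02],1],[[0,0,0],[0,0,-0.06],1],[[0,0,0],[0,0,-0.1],1],[[0,0,0],[-0.03,0,-0.14],1],[[0,0,0],[-0.07,0,-0.16],1],[[0,0,0],[-0.12,0,-0.16],1]]'
python3 - <<'E'
from h import *
here()
shot("side","s16",(190,110,350,230),5)
shot("top","t16",(180,170,460,310),2.8)
print(rel([.5335,-.2606,.20],down(5.3)))
E
```

```text
t: 17.9
ee_pos: [0.5083, 0.0932, 0.2534]
eef_rot: [2.112, 2.323, 0.009]
force: [0.2, 0.2, 0.4]
grip_width: 0.0854
t 17.9 pos [0.5083 0.0932 0.2534] x [-0.09  1.    0.  ] z [ 0.005  0.003 -1.   ] F [0.2 0.2 0.4] w 0.0854 q [-0.9   0.22  0.71  1.94 -0.17  1.03 -0.03]
(array([ 0.1,  0.1, -0.7]), array([-0.3466, -0.0016,  0.0519]))
```

View pics/s16.png

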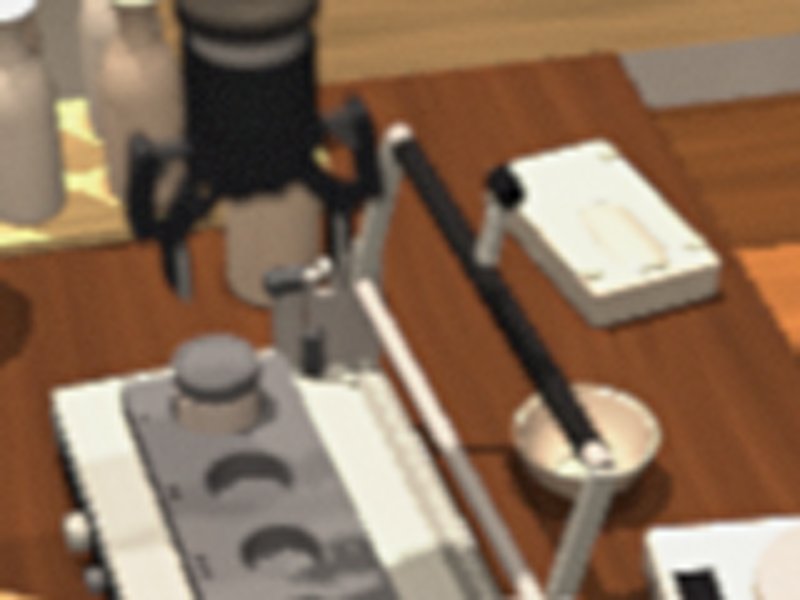

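View pics/t16.png

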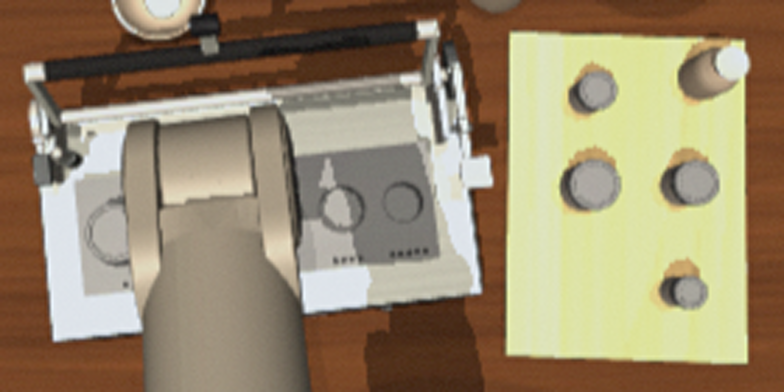

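Jar 1 stands flat in pocket 1 and the other jars are unmoved. Next is jar 2.

```bash
python3 -m jog '[[[0,0,0],[-0.04,0,0],1],[[0,0,0],[-0.085,0,0],1],[[0,0,0],[-0.13,0,0],1],[[0,0,0],[-0.175,0,0],1],[[0,0,0],[-0.22,0,0],1],[[0,0,0],[-0.265,0,0],1],[[0,0,0],[-0.305,0,0],1],[[0,0,-0.7],[-0.335,-0.001,0.02],1],[[0,0,-0.7],[-0.3466,-0.0016,0.052],1],[[0,0,-0.7],[-0.3466,-0.0016,0.06],1]]'
python3 - <<'E'
from h import *
here()
shot("top","t17",(340,170,460,310),4)
print(rel([.5335,-.2606,.037],down(5.3)))
E
```

```text
t: 19.0
ee_pos: [0.531, -0.2619, 0.1886]
eef_rot: [-2.118, -2.317, 0.005]
force: [0.4, 0.1, -0.0]
grip_width: 0.0854
t 19.0 pos [ 0.531  -0.2619  0.1886] x [-0.09  1.   -0.  ] z [-0.004 -0.001 -1.   ] F [ 0.4  0.1 -0. ] w 0.0854 q [-0.21  0.48  0.75  1.84 -0.38  0.98  0.8 ]
(array([-0.2, -0. , -0.1]), array([-0.0006,  0.0026,  0.1516]))
```

View pics/t17.png

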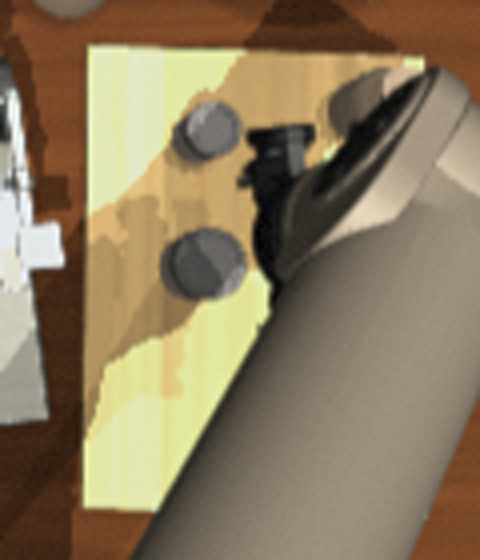

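```bash
python3 -m jog '[[[0,0,0],[-0.0006,0.0026,0.03],1],[[0,0,0],[-0.0006,0.0026,0.065],1],[[0,0,0],[-0.0006,0.0026,0.1],1],[[0,0,0],[-0.0006,0.0026,0.13],1],[[0,0,0],[-0.0006,0.0026,0.1506],1],[[0,0,0],[-0.0006,0.0026,0.1506],1],[[0,0,0],[-0.0006,0.0026,0.1506],1]]'
python3 - <<'E'
from h import *
here()
print(rel([.5335,-.2606,.037],down(5.3)))
shot("side","s17",(200,230,400,390),4)
E
```

```text
t: 19.75
ee_pos: [0.5344, -0.2598, 0.039]
eef_rot: [-2.114, -2.32, 0.003]
force: [0.4, -0.7, 0.8]
grip_width: 0.0853
t 19.8 pos [ 0.5344 -0.2598  0.039 ] x [-0.09  1.    0.  ] z [-0.003  0.    -1.   ] F [ 0.4 -0.7  0.8] w 0.0853 q [-0.09  0.67  0.59  1.92 -0.56  0.72  0.93]
(array([-0.2, -0. ,  0. ]), array([-0.0007, -0.001 ,  0.002 ]))
```

View pics/s17.png

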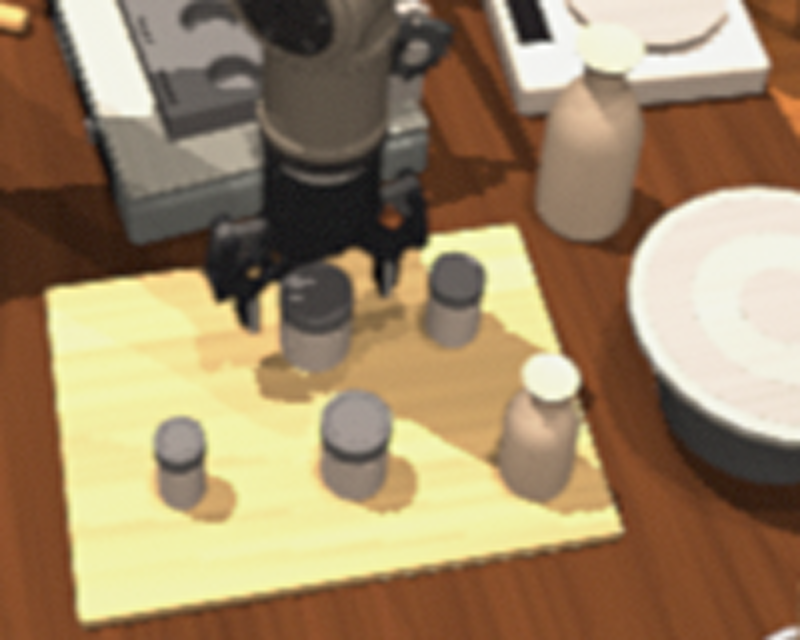

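```bash
python3 -m jog '[[[0,0,0],[-0.0005,-0.0008,0.001],-1],[[0,0,0],[-0.0005,-0.0008,0.001],-1],[[0,0,0],[-0.0005,-0.0008,0.001],-1],[[0,0,0],[-0.0005,-0.0008,0.001],-1],[[0,0,0],[-0.0005,-0.0008,0.001],-1]]'
python3 - <<'E'
from h import *
here()
E
python3 -m jog '[[[0,0,0],[0,0,-0.01],-1],[[0,0,0],[0,0,-0.04],-1],[[0,0,0],[0,0,-0.08],-1],[[0,0,0],[0,0,-0.12],-1],[[0,0,0],[0,0,-0.16],-1],[[0,0,0],[0,0,-0.2],-1],[[0,0,0],[0.04,0,-0.21],-1],[[0,0,0],[0.08,0,-0.21],-1],[[0,0,0],[0.12,0,-0.21],-1],[[0,0,0],[0.16,0,-0.21],-1]]'
python3 - <<'E'
from h import *
here()
p=.512*SX+.0862*SY
print(p,rel([p[0],p[1],.14],down(5.3)))
overlay("s18","side",.052,-.0262,(210,110,330,210),6)
E
```

```text
t: 20.3
ee_pos: [0.535, -0.2611, 0.0401]
eef_rot: [2.116, 2.322, -0.0]
force: [-0.7, 0.9, 7.9]
grip_width: 0.0508
t 20.3 pos [ 0.535  -0.2611  0.0401] x [-0.09  1.   -0.  ] z [ 0. -0. -1.] F [-0.7  0.9  7.9] w 0.0508 q [-0.09  0.67  0.59  1.92 -0.56  0.72  0.93]
t: 21.3
ee_pos: [0.5196, -0.1006, 0.2507]
eef_rot: [2.117, 2.32, 0.001]
force: [0.8, 0.5, -0.2]
grip_width: 0.0508
t 21.3 pos [ 0.5196 -0.1006  0.2507] x [-0.09  1.    0.  ] z [ 0.001  0.    -1.   ] F [ 0.8  0.5 -0.2] w 0.0508 q [-0.6   0.27  0.81  1.92 -0.23  1.04  0.41]
[0.50194209 0.13277265 0.        ] (array([ 0. , -0. , -0.1]), array([0.234 , 0.0036, 0.1108]))
```

View pics/s18.png

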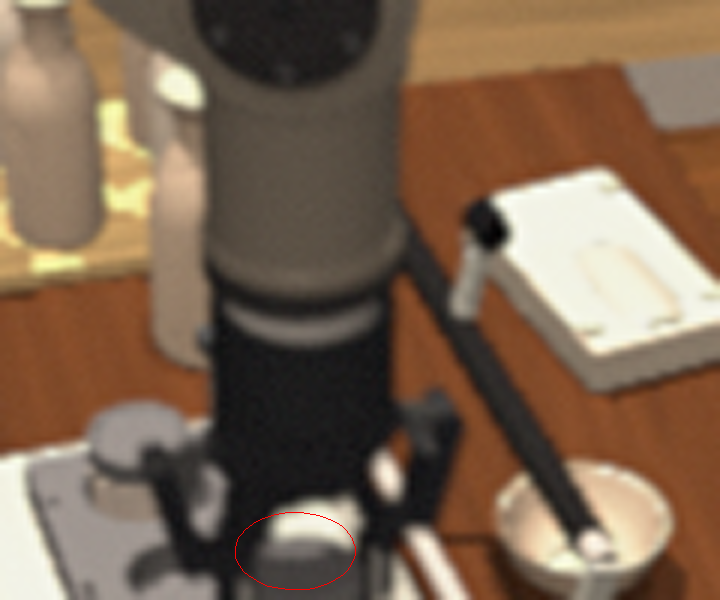

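```bash
python3 -m jog '[[[0,0,0],[0.04,0,0],-1],[[0,0,0],[0.085,0.001,0],-1],[[0,0,0],[0.13,0.002,0],-1],[[0,0,0],[0.175,0.003,0],-1],[[0,0,0],[0.215,0.0036,0],-1],[[0,0,0],[0.234,0.0036,0.03],-1],[[0,0,0],[0.234,0.0036,0.07],-1],[[0,0,0],[0.234,0.0036,0.1],-1],[[0,0,0],[0.234,0.0036,0.118],-1],[[0,0,0],[0.234,0.0036,0.118],-1]]'
python3 - <<'E'
from h import *
here()
p=.512*SX+.0862*SY
print(p,rel([p[0],p[1],.11],down(5.3)))
overlay("s19","side",.052,-.028,(200,130,300,210),7)
E
```

```text
t: 22.35
ee_pos: [0.498, 0.1402, 0.1312]
eef_rot: [-2.105, -2.325, 0.003]
force: [-0.4, -0.2, -1.1]
grip_width: 0.0501
t 22.4 pos [0.498  0.1402 0.1312] x [-0.1  1.   0. ] z [-0.006  0.002 -1.   ] F [-0.4 -0.2 -1.1] w 0.0501 q [-0.9   0.41  0.64  2.05 -0.34  0.79  0.04]
[0.50194209 0.13277265 0.        ] (array([-0.3, -0.2,  0.4]), array([-0.0079,  0.0033,  0.0212]))
```

View pics/s19.png

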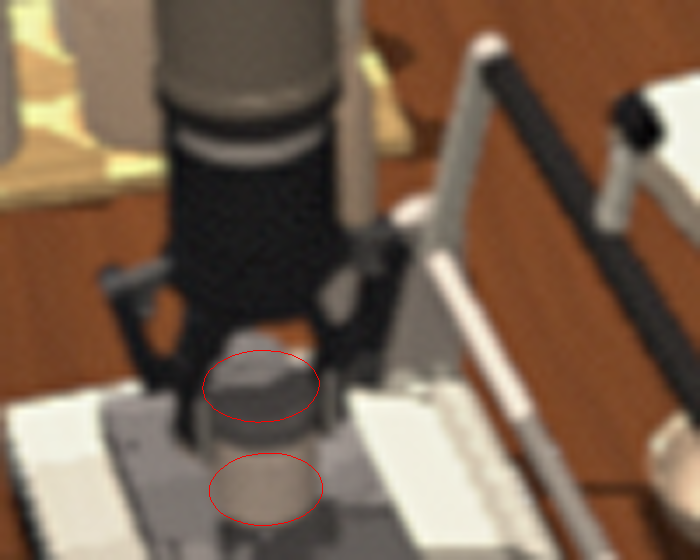

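```bash
python3 -m jog '[[[-0.3,-0.2,0.4],[-0.0079,0.0033,0.005],-1],[[-0.3,-0.2,0.4],[-0.0079,0.0033,0.01],-1],[[-0.3,-0.2,0.4],[-0.0079,0.0033,0.012],-1],[[-0.3,-0.2,0.4],[-0.0079,0.0033,0.012],-1]]'
python3 - <<'E'
from h import *
here()
p=.512*SX+.0862*SY
print(p,rel([p[0],p[1],.093],down(5.3)))
E
```

```text
t: 22.8
ee_pos: [0.5032, 0.133, 0.1208]
eef_rot: [2.116, 2.32, 0.003]
force: [-0.0, 0.1, -0.6]
grip_width: 0.0503
t 22.8 pos [0.5032 0.133  0.1208] x [-0.09  1.    0.  ] z [ 0.002  0.001 -1.   ] F [-0.   0.1 -0.6] w 0.0503 q [-0.88  0.42  0.63  2.06 -0.36  0.76  0.06]
[0.50194209 0.13277265 0.        ] (array([ 0.1, -0. , -0. ]), array([-0.0001, -0.0013,  0.0278]))
```

```bash
python3 -m jog '[[[0,0,0],[-0.0001,-0.001,0.005],-1],[[0,0,0],[-0.0001,-0.001,0.01],-1],[[0,0,0],[-0.0001,-0.001,0.014],-1],[[0,0,0],[-0.0001,-0.001,0.018],-1],[[0,0,0],[-0.0001,-0.001,0.022],-1],[[0,0,0],[-0.0001,-0.001,0.025],-1]]'
python3 - <<'E'
from h import *
here()
E
```

```text
t: 23.4
ee_pos: [0.5022, 0.1328, 0.0954]
eef_rot: [2.116, 2.32, 0.003]
force: [-0.8, -0.1, -1.9]
grip_width: 0.0508
t 23.4 pos [0.5022 0.1328 0.0954] x [-0.09  1.    0.  ] z [ 0.002  0.001 -1.   ] F [-0.8 -0.1 -1.9] w 0.0508 q [-0.85  0.46  0.6   2.07 -0.4   0.71  0.09]
```

```bash
python3 -m jog '[[[0,0,0],[0,0,0.002],-1],[[0,0,0],[0,0,0.004],-1],[[0,0,0],[0,0,0.0045],-1]]'
python3 -m jog '[[[0,0,0],[0,0,0],0.7],[[0,0,0],[0,0,0],0.7],[[0,0,0],[0,0,0],0.7],[[0,0,0],[0,0,-0.02],0.7],[[0,0,0],[0,0,-0.06],1],[[0,0,0],[0,0,-0.1],1],[[0,0,0],[-0.03,0,-0.14],1],[[0,0,0],[-0.07,0,-0.16],1],[[0,0,0],[-0.11,0,-0.16],1],[[0,0,0],[-0.155,0,-0.16],1]]'
python3 - <<'E'
from h import *
here()
shot("side","s20",(180,110,350,230),4.5)
shot("top","t20",(180,170,460,310),2.8)
print(rel([.5342,-.3615,.20],down(5.3)))
E
```

```text
t: 23.7
ee_pos: [0.5023, 0.1328, 0.092]
eef_rot: [-2.117, -2.321, -0.003]
force: [-5.5, -0.6, 19.9]
grip_width: 0.0506
t: 24.7
ee_pos: [0.5168, -0.0224, 0.2526]
eef_rot: [2.115, 2.323, 0.007]
force: [0.8, 0.3, 0.5]
grip_width: 0.0852
t 24.7 pos [ 0.5168 -0.0224  0.2526] x [-0.09  1.    0.  ] z [ 0.003  0.003 -1.   ] F [0.8 0.3 0.5] w 0.0852 q [-0.75  0.24  0.8   1.95 -0.2   1.04  0.24]
(array([ 0.2,  0. , -0.6]), array([-0.3331, -0.0093,  0.0526]))
```

View pics/s20.png

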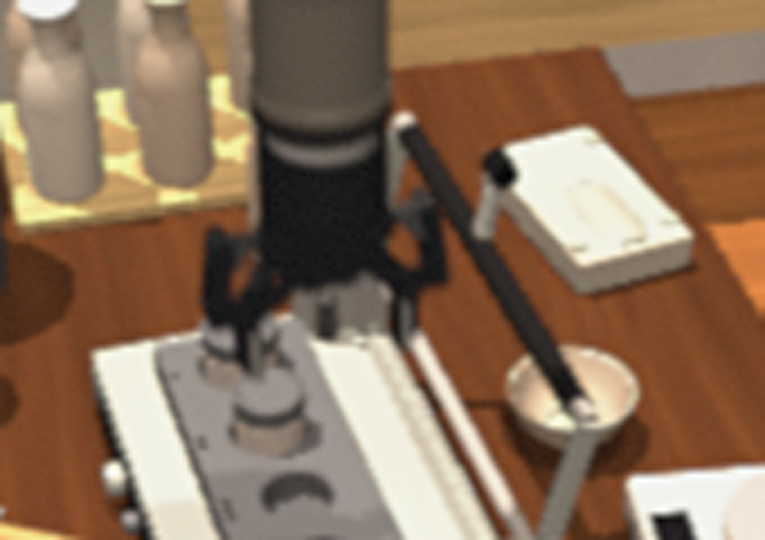

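View pics/t20.png

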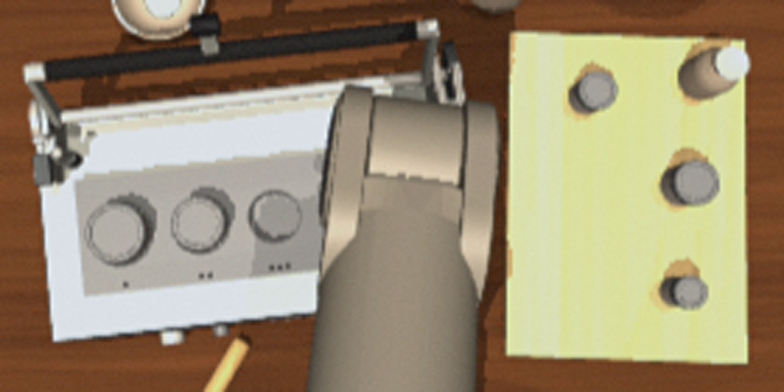

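```bash
python3 -m jog '[[[0,0,0],[-0.04,0,0],1],[[0,0,0],[-0.085,-0.002,0],1],[[0,0,0],[-0.13,-0.004,0],1],[[0,0,0],[-0.175,-0.005,0],1],[[0,0,0],[-0.22,-0.006,0],1],[[0,0,0],[-0.265,-0.008,0],1],[[0,0,0],[-0.3,-0.009,0],1],[[0,0,-0.6],[-0.325,-0.009,0.02],1],[[0,0,-0.6],[-0.333,-0.009,0.052],1],[[0,0,-0.6],[-0.333,-0.009,0.06],1]]'
python3 - <<'E'
from h import *
here()
shot("side","s21",(200,230,400,390),4)
print(rel([.5342,-.3615,.038],down(5.3)))
E
```

```text
t: 25.8
ee_pos: [0.5326, -0.3614, 0.189]
eef_rot: [-2.117, -2.317, 0.0]
force: [0.5, 0.1, -0.8]
grip_width: 0.0855
t 25.8 pos [ 0.5326 -0.3614  0.189 ] x [-0.09  1.    0.  ] z [-0.002  0.002 -1.   ] F [ 0.5  0.1 -0.8] w 0.0855 q [-0.03  0.57  0.76  1.71 -0.44  1.04  0.98]
(array([-0.1, -0.2, -0.1]), array([-0.0019,  0.0014,  0.1511]))
```

View pics/s21.png

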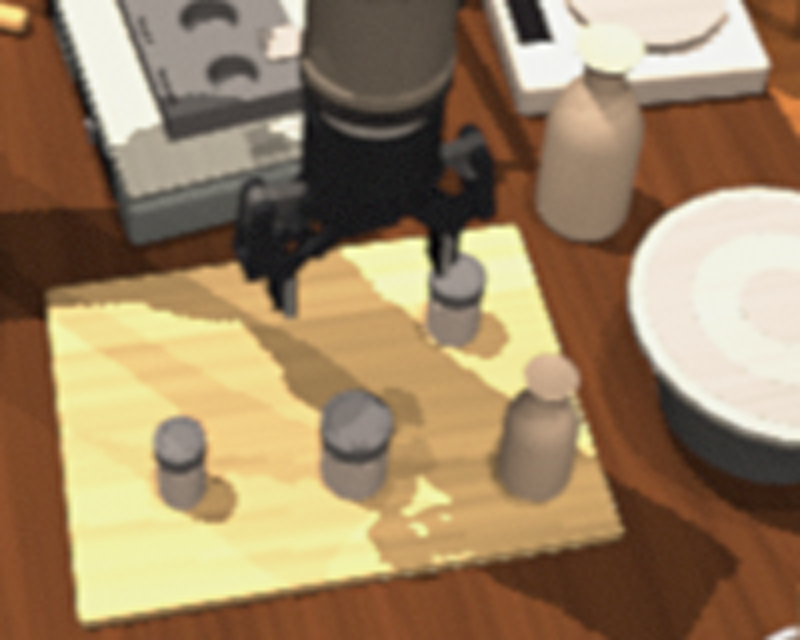

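```bash
python3 -m jog '[[[0,0,0],[-0.0019,0.001,0.03],0.8],[[0,0,0],[-0.0019,0.001,0.065],0.8],[[0,0,0],[-0.0019,0.001,0.1],0.8],[[0,0,0],[-0.0019,0.001,0.13],0.8],[[0,0,0],[-0.0019,0.001,0.1501],0.8],[[0,0,0],[-0.0019,0.001,0.1501],0.8],[[0,0,0],[-0.0019,0.001,0.1501],0.8]]'
python3 - <<'E'
from h import *
here()
print(rel([.5342,-.3615,.038],down(5.3)))
shot("side","s22",(200,230,400,390),4)
E
```

```text
t: 26.55
ee_pos: [0.5349, -0.361, 0.0402]
eef_rot: [-2.114, -2.32, -0.001]
force: [0.3, 0.4, 0.3]
grip_width: 0.0769
t 26.6 pos [ 0.5349 -0.361   0.0402] x [-0.09  1.    0.  ] z [-0.001  0.002 -1.   ] F [0.3 0.4 0.3] w 0.0769 q [ 0.07  0.75  0.62  1.79 -0.59  0.8   1.08]
(array([-0.1, -0.1,  0. ]), array([-0.0004, -0.0007,  0.0022]))
```

View pics/s22.png

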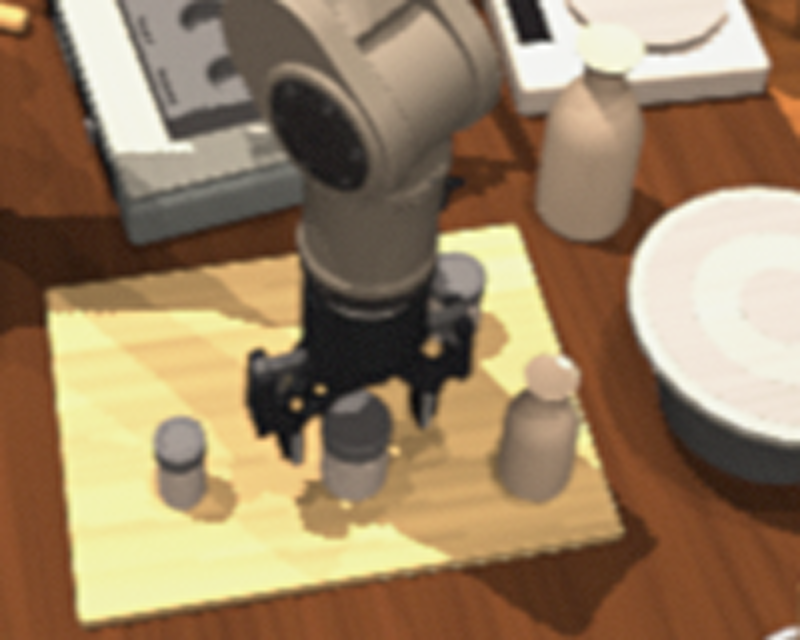

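```bash
python3 -m jog '[[[0,0,0],[-0.0004,-0.0007,0.001],-1],[[0,0,0],[-0.0004,-0.0007,0.001],-1],[[0,0,0],[-0.0004,-0.0007,0.001],-1],[[0,0,0],[-0.0004,-0.0007,0.001],-1],[[0,0,0],[-0.0004,-0.0007,0.001],-1]]'; python3 -m jog '[[[0,0,0],[0,0,-0.01],-1],[[0,0,0],[0,0,-0.04],-1],[[0,0,0],[0,0,-0.08],-1],[[0,0,0],[0,0,-0.12],-1],[[0,0,0],[0,0,-0.16],-1],[[0,0,0],[0,0,-0.2],-1],[[0,0,0],[0.04,0,-0.21],-1],[[0,0,0],[0.085,0,-0.21],-1],[[0,0,0],[0.13,0,-0.21],-1],[[0,0,0],[0.17,0,-0.21],-1]]'
python3 - <<'E'
from h import *
here()
p=.512*SX+.0132*SY
print(p,rel([p[0],p[1],.25],down(5.3)))
overlay("s23","side",.046,-.0288,(230,150,350,250),6)
E
```

```text
t: 27.1
ee_pos: [0.5355, -0.3627, 0.0416]
eef_rot: [2.116, 2.321, 0.003]
force: [1.2, 1.4, 7.2]
grip_width: 0.0445
t: 28.1
ee_pos: [0.5187, -0.1916, 0.2523]
eef_rot: [2.116, 2.321, 0.005]
force: [0.6, 0.8, 0.2]
grip_width: 0.0445
t 28.1 pos [ 0.5187 -0.1916  0.2523] x [-0.09  1.    0.  ] z [ 0.003  0.002 -1.   ] F [0.6 0.8 0.2] w 0.0445 q [-0.43  0.33  0.85  1.87 -0.29  1.07  0.63]
[0.50863408 0.06008003 0.        ] (array([ 0.2, -0.1,  0. ]), array([0.2515, 0.0132, 0.0027]))
```

View pics/s23.png

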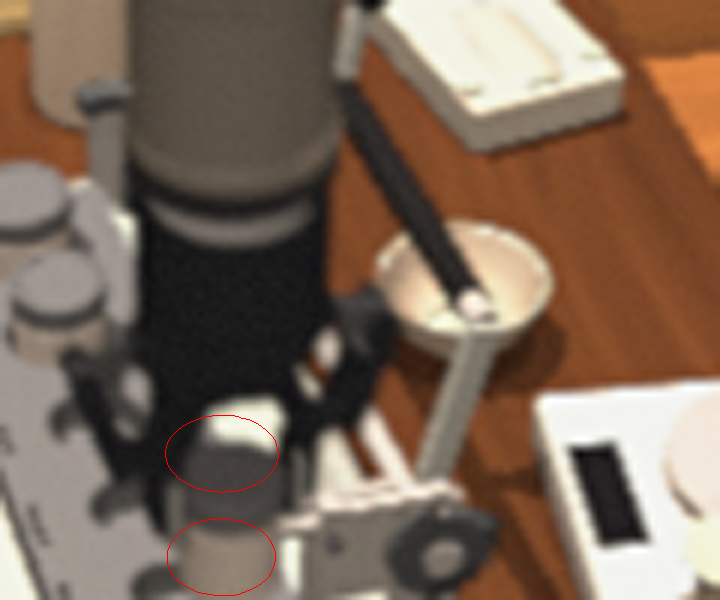

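```bash
python3 -m jog '[[[0,0,0],[0.04,0.002,0],-1],[[0,0,0],[0.085,0.004,0],-1],[[0,0,0],[0.13,0.007,0],-1],[[0,0,0],[0.175,0.009,0],-1],[[0,0,0],[0.215,0.011,0],-1],[[0,0,0],[0.24,0.013,0.02],-1],[[0,0,0],[0.2515,0.013,0.05],-1],[[0,0,0],[0.2515,0.013,0.09],-1],[[0,0,0],[0.2515,0.013,0.115],-1],[[0,0,0],[0.2515,0.013,0.115],-1]]'
python3 - <<'E'
from h import *
p=.512*SX+.0132*SY
print(p,rel([p[0],p[1],.122],down(5.3)))
E
```

```text
t: 29.15
ee_pos: [0.5047, 0.0677, 0.1359]
eef_rot: [-2.103, -2.324, -0.0]
force: [0.0, -0.3, -0.1]
grip_width: 0.0446
[0.50863408 0.06008003 0.        ] (array([-0.3, -0.3,  0.4]), array([-0.0081,  0.0032,  0.0138]))
```

```bash
python3 -m jog '[[[-0.3,-0.3,0.4],[-0.008,0.0022,0.005],-1],[[-0.3,-0.3,0.4],[-0.008,0.0022,0.01],-1],[[-0.3,-0.3,0.4],[-0.008,0.0022,0.013],-1],[[-0.3,-0.3,0.4],[-0.008,0.0022,0.013],-1]]'
python3 - <<'E'
from h import *
here()
p=.512*SX+.0132*SY
print(p,rel([p[0],p[1],.093],down(5.3)))
overlay("s24","side",.046,-.0296,(200,140,300,220),7)
shot("top","t24",(180,190,360,270),4)
E
```

```text
t: 29.55
ee_pos: [0.5079, 0.0601, 0.1232]
eef_rot: [2.116, 2.321, 0.002]
force: [-0.7, -0.1, -0.5]
grip_width: 0.0446
t 29.6 pos [0.5079 0.0601 0.1232] x [-0.09  1.    0.  ] z [ 0.001  0.001 -1.   ] F [-0.7 -0.1 -0.5] w 0.0446 q [-0.79  0.42  0.69  2.08 -0.39  0.77  0.23]
[0.50863408 0.06008003 0.        ] (array([ 0.1, -0. ,  0. ]), array([-0.0001,  0.0007,  0.0302]))
```

View pics/s24.png

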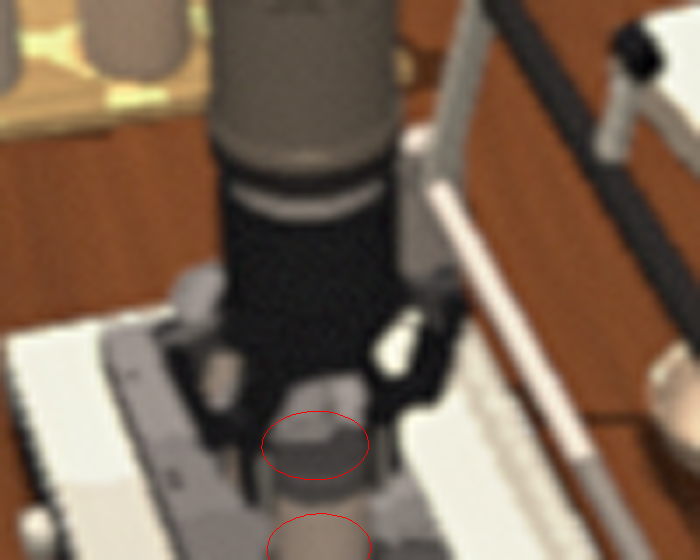

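View pics/t24.png

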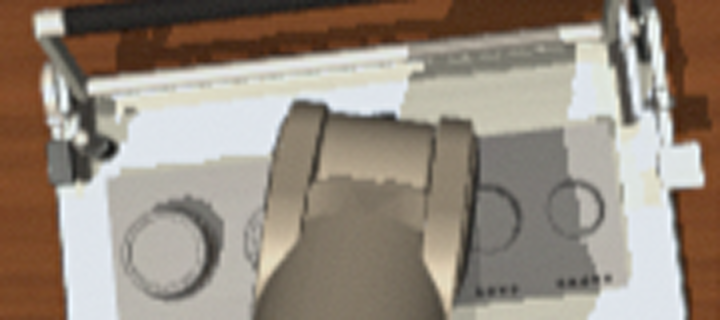

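```bash
python3 -m jog '[[[0,0,0],[-0.0001,0.0004,0.007],-1],[[0,0,0],[-0.0001,0.0004,0.012],-1],[[0,0,0],[-0.0001,0.0004,0.016],-1],[[0,0,0],[-0.0001,0.0004,0.02],-1],[[0,0,0],[-0.0001,0.0004,0.024],-1],[[0,0,0],[-0.0001,0.0004,0.026],-1]]'
python3 - <<'E'
from h import *
here()
E
```

```text
t: 30.25
ee_pos: [0.5082, 0.0601, 0.0968]
eef_rot: [2.116, 2.322, 0.001]
force: [0.8, -0.1, -0.0]
grip_width: 0.0447
t 30.2 pos [0.5082 0.0601 0.0968] x [-0.09  1.    0.  ] z [ 0.001  0.    -1.   ] F [ 0.8 -0.1 -0. ] w 0.0447 q [-0.76  0.47  0.66  2.09 -0.43  0.72  0.27]
```

```bash
python3 -m jog '[[[0,0,0],[0,0,0.002],-1],[[0,0,0],[0,0,0.004],-1],[[0,0,0],[0,0,0.0045],-1]]'
python3 -m jog '[[[0,0,0],[0,0,0],0.6],[[0,0,0],[0,0,0],0.6],[[0,0,0],[0,0,0],0.6],[[0,0,0],[0,0,-0.02],0.6],[[0,0,0],[0,0,-0.06],0.8],[[0,0,0],[0,0,-0.1],0.8],[[0,0,0],[-0.03,0,-0.14],0.8],[[0,0,0],[-0.07,0,-0.16],0.8],[[0,0,0],[-0.11,0,-0.16],0.8],[[0,0,0],[-0.155,0,-0.16],0.8]]'
python3 - <<'E'
from h import *
here()
shot("side","s25",(190,110,350,230),4.5)
shot("top","t25",(180,170,460,310),2.8)
print(rel([.6296,-.2675,.25],down(5.3)))
E
```

```text
t: 30.55
ee_pos: [0.5083, 0.06, 0.0935]
eef_rot: [-2.116, -2.321, -0.002]
force: [-7.2, -0.5, 23.6]
grip_width: 0.0443
t: 31.55
ee_pos: [0.5231, -0.0951, 0.254]
eef_rot: [-2.113, -2.324, -0.006]
force: [0.6, 0.2, 0.7]
grip_width: 0.077
t 31.6 pos [ 0.5231 -0.0951  0.254 ] x [-0.09  1.    0.  ] z [ 0.002  0.003 -1.   ] F [0.6 0.2 0.7] w 0.0770 q [-0.64  0.28  0.86  1.91 -0.25  1.05  0.42]
(array([ 0.1,  0.1, -0.6]), array([-0.1741,  0.0936,  0.0044]))
```

View pics/s25.png

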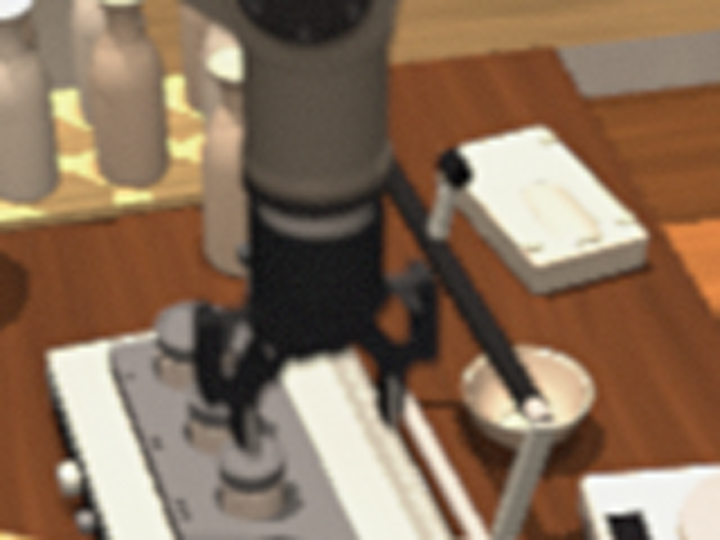

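View pics/t25.png

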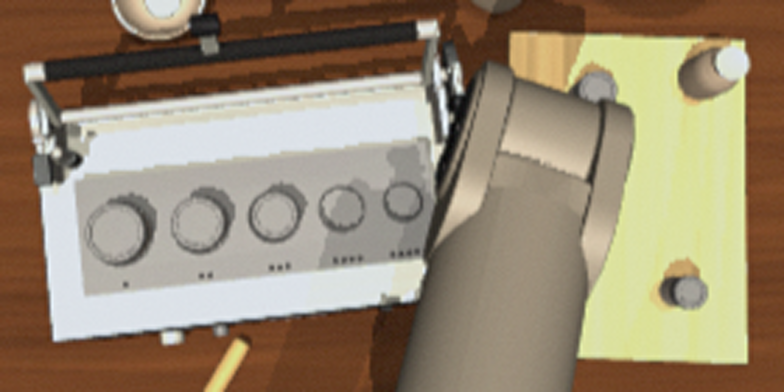

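```bash
python3 -m jog '[[[0,0,0],[-0.04,0,0],0.6],[[0,0,0],[-0.085,0.01,0],0.6],[[0,0,0],[-0.125,0.03,0],0.6],[[0,0,0],[-0.155,0.06,0.01],0.6],[[0,0,0],[-0.17,0.085,0.02],0.6],[[0,0,-0.6],[-0.174,0.0936,0.05],0.6],[[0,0,-0.6],[-0.174,0.0936,0.07],0.6],[[0,0,-0.6],[-0.174,0.0936,0.07],0.6]]'
python3 - <<'E'
from h import *
here()
shot("side","s26",(200,210,400,370),4)
shot("top","t26",(340,160,460,300),4)
print(rel([.6296,-.2675,.039],down(5.3)))
E
```

```text
t: 32.45
ee_pos: [0.6281, -0.266, 0.1804]
eef_rot: [-2.113, -2.32, 0.003]
force: [-0.4, 0.8, -0.1]
grip_width: 0.0682
t 32.5 pos [ 0.6281 -0.266   0.1804] x [-0.09  1.    0.  ] z [-0.004  0.001 -1.   ] F [-0.4  0.8 -0.1] w 0.0682 q [-0.18  0.65  0.75  1.62 -0.48  1.08  0.8 ]
(array([0.1, 0.1, 0. ]), array([-1.000e-04, -1.000e-04,  1.454e-01]))
```

View pics/s26.png

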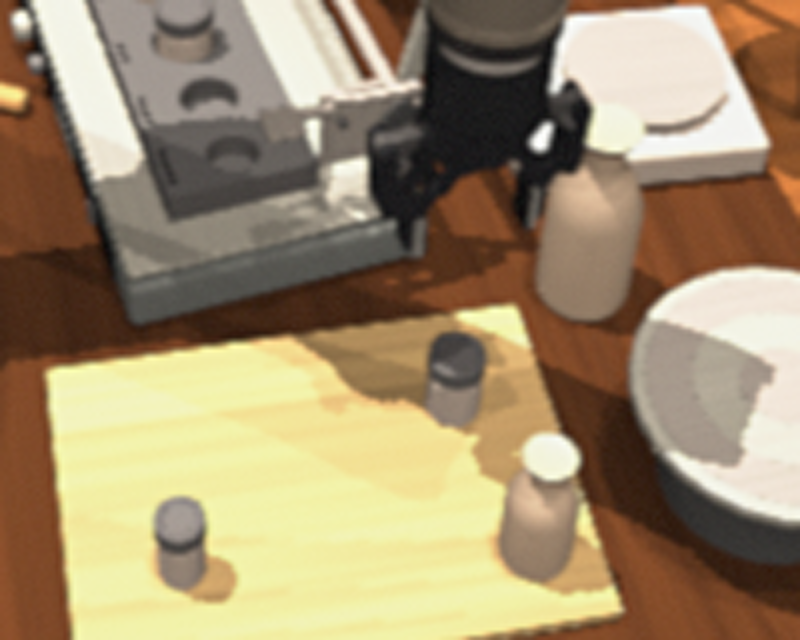

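View pics/t26.png

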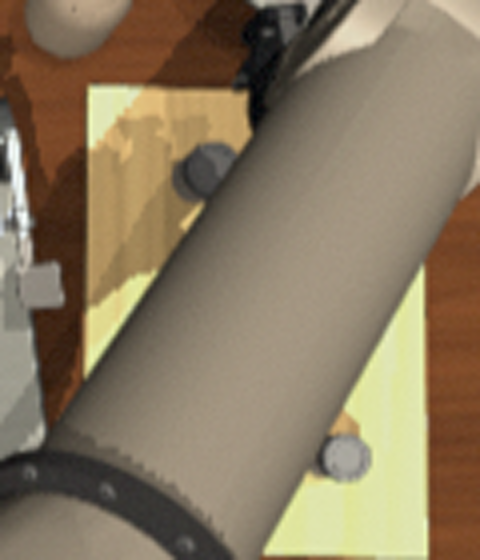

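```bash
python3 -m jog '[[[0,0,0],[0,0,0.03],0.6],[[0,0,0],[0,0,0.065],0.6],[[0,0,0],[0,0,0.1],0.6],[[0,0,0],[0,0,0.13],0.6],[[0,0,0],[0,0,0.1444],0.6],[[0,0,0],[0,0,0.1444],0.6],[[0,0,0],[0,0,0.1444],0.6]]'
python3 - <<'E'
from h import *
here()
print(rel([.6296,-.2675,.039],down(5.3)))
shot("side","s27",(250,230,370,330),6)
E
```

```text
t: 33.25
ee_pos: [0.6308, -0.268, 0.0419]
eef_rot: [2.113, 2.319, 0.001]
force: [-0.3, 0.6, 0.9]
grip_width: 0.0682
t 33.2 pos [ 0.6308 -0.268   0.0419] x [-0.09  1.   -0.  ] z [ 0.003 -0.002 -1.   ] F [-0.3  0.6  0.9] w 0.0682 q [-0.11  0.8   0.64  1.69 -0.6   0.85  0.88]
(array([0.2, 0.1, 0. ]), array([ 0.0007, -0.0011,  0.0029]))
```

View pics/s27.png

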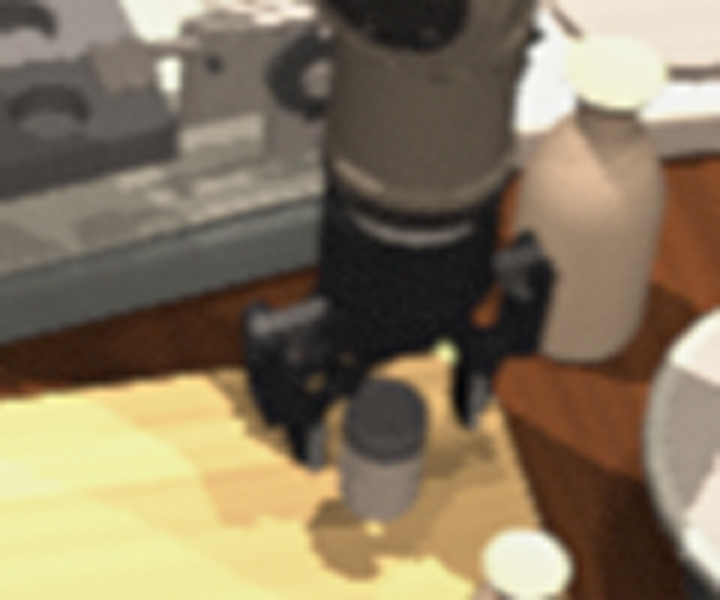

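```bash
python3 -m jog '[[[0,0,0],[0.0006,-0.001,0.001],-1],[[0,0,0],[0.0006,-0.001,0.001],-1],[[0,0,0],[0.0006,-0.001,0.001],-1],[[0,0,0],[0.0006,-0.001,0.001],-1],[[0,0,0],[0.0006,-0.001,0.001],-1]]'; python3 -m jog '[[[0,0,0],[0,0,-0.01],-1],[[0,0,0],[0,0,-0.04],-1],[[0,0,0],[0,0,-0.08],-1],[[0,0,0],[0,0,-0.12],-1],[[0,0,0],[0,0,-0.16],-1],[[0,0,0],[0,-0.02,-0.2],-1],[[0,0,0],[0.02,-0.05,-0.21],-1],[[0,0,0],[0.05,-0.08,-0.21],-1],[[0,0,0],[0.09,-0.1,-0.21],-1],[[0,0,0],[0.13,-0.105,-0.21],-1]]'
python3 - <<'E'
from h import *
here()
p=.512*SX-.0538*SY
print(p,rel([p[0],p[1],.25],down(5.3)))
overlay("s28","side",.040,-.030,(230,150,350,250),6)
E
```

```text
t: 33.8
ee_pos: [0.631, -0.2684, 0.0432]
eef_rot: [2.111, 2.317, 0.004]
force: [-1.1, 0.1, 5.6]
grip_width: 0.0382
t: 34.8
ee_pos: [0.51, -0.1483, 0.2525]
eef_rot: [2.117, 2.314, 0.006]
force: [0.6, 1.3, -1.0]
grip_width: 0.0388
t 34.8 pos [ 0.51   -0.1483  0.2525] x [-0.09  1.   -0.  ] z [ 0.007 -0.001 -1.   ] F [ 0.6  1.3 -1. ] w 0.0388 q [-0.57  0.29  0.9   1.92 -0.26  1.05  0.53]
[ 0.51477605 -0.00663785  0.        ] (array([ 0.4,  0.1, -0.2]), array([0.1407, 0.0174, 0.0024]))
```

View pics/s28.png

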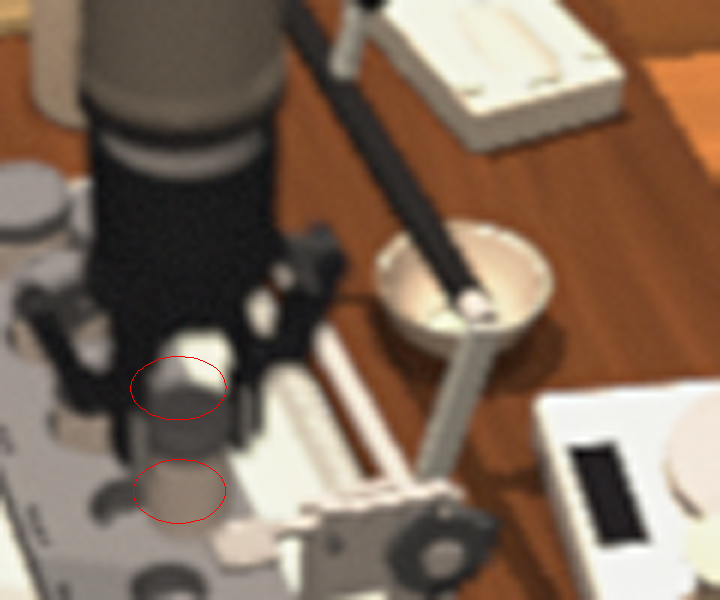

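```bash
python3 -m jog '[[[0,0,0],[0.04,0.005,0],-1],[[0,0,0],[0.085,0.01,0],-1],[[0,0,0],[0.12,0.015,0],-1],[[0,0,0],[0.14,0.017,0.02],-1],[[0,0,0],[0.141,0.017,0.06],-1],[[0,0,0],[0.141,0.017,0.1],-1],[[0,0,0],[0.141,0.017,0.115],-1],[[0,0,0],[0.141,0.017,0.115],-1],[[0,0,0],[0.141,0.017,0.115],-1]]'
python3 - <<'E'
from h import *
here()
p=.512*SX-.0538*SY
print(p,rel([p[0],p[1],.124],down(5.3)))
E
```

```text
t: 35.75
ee_pos: [0.5152, 0.002, 0.1385]
eef_rot: [2.11, 2.325, 0.011]
force: [0.6, -0.5, -0.3]
grip_width: 0.0384
t 35.8 pos [0.5152 0.002  0.1385] x [-0.1  1.   0. ] z [ 0.006  0.004 -1.   ] F [ 0.6 -0.5 -0.3] w 0.0384 q [-0.72  0.41  0.76  2.06 -0.4   0.8   0.37]
[ 0.51477605 -0.00663785  0.        ] (array([ 0.4, -0.2,  0.3]), array([-0.0086, -0.0014,  0.0145]))
```

```bash
python3 -m jog '[[[0.4,-0.2,0.3],[-0.0086,-0.0005,0.005],-1],[[0.4,-0.2,0.3],[-0.0086,-0.0005,0.01],-1],[[0.4,-0.2,0.3],[-0.0086,-0.0005,0.014],-1],[[0.4,-0.2,0.3],[-0.0086,-0.0005,0.014],-1],[[0.4,-0.2,0.3],[-0.0086,-0.0005,0.014],-1]]'
python3 - <<'E'
from h import *
here()
p=.512*SX-.0538*SY
print(p,rel([p[0],p[1],.095],down(5.3)))
overlay("s29","side",.040,-.0312,(200,160,300,240),7)
E
```

```text
t: 36.25
ee_pos: [0.5156, -0.0065, 0.1245]
eef_rot: [-2.117, -2.321, 0.001]
force: [-0.6, -0.5, -1.4]
grip_width: 0.0386
t 36.2 pos [ 0.5156 -0.0065  0.1245] x [-0.09  1.   -0.  ] z [-0.001 -0.    -1.   ] F [-0.6 -0.5 -1.4] w 0.0386 q [-0.69  0.44  0.74  2.07 -0.42  0.78  0.4 ]
[ 0.51477605 -0.00663785  0.        ] (array([-0.,  0., -0.]), array([-0.0001, -0.0008,  0.0295]))
```

View pics/s29.png

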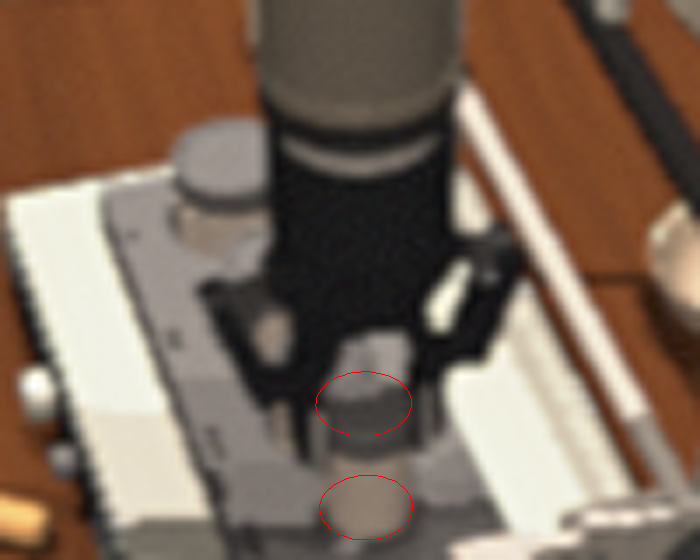

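```bash
python3 -m jog '[[[0,0,0],[-0.0001,-0.0007,0.007],-1],[[0,0,0],[-0.0001,-0.0007,0.012],-1],[[0,0,0],[-0.0001,-0.0007,0.016],-1],[[0,0,0],[-0.0001,-0.0007,0.02],-1],[[0,0,0],[-0.0001,-0.0007,0.024],-1],[[0,0,0],[-0.0001,-0.0007,0.026],-1]]'
python3 - <<'E'
from h import *
here()
E
```

```text
t: 36.9
ee_pos: [0.5147, -0.0067, 0.0981]
eef_rot: [-2.117, -2.321, 0.002]
force: [-0.1, -0.2, -1.4]
grip_width: 0.0385
t 36.9 pos [ 0.5147 -0.0067  0.0981] x [-0.09  1.   -0.  ] z [-0.001 -0.001 -1.   ] F [-0.1 -0.2 -1.4] w 0.0385 q [-0.66  0.48  0.7   2.09 -0.46  0.73  0.43]
```

```bash
python3 -m jog '[[[0,0,0],[0,0,0.002],-1],[[0,0,0],[0,0,0.0035],-1],[[0,0,0],[0,0,0.004],-1]]'
python3 -m jog '[[[0,0,0],[0,0,0],0.4],[[0,0,0],[0,0,0],0.4],[[0,0,0],[0,0,0],0.4],[[0,0,0],[0,0,-0.02],0.4],[[0,0,0],[0,0,-0.06],0.4],[[0,0,0],[0,0,-0.1],0.4],[[0,0,0],[-0.03,0,-0.14],0.4],[[0,0,0],[-0.07,0,-0.16],0.4],[[0,0,0],[-0.11,-0.02,-0.16],0.4],[[0,0,0],[-0.155,-0.05,-0.16],0.4]]'
python3 - <<'E'
from h import *
here()
shot("side","s30",(190,110,370,250),4)
shot("top","t30",(180,170,460,310),2.8)
print(rel([.4256,-.3487,.20],down(5.3)))
E
```

```text
t: 37.2
ee_pos: [0.5148, -0.0067, 0.0951]
eef_rot: [-2.116, -2.319, 0.001]
force: [-7.8, 0.5, 20.5]
grip_width: 0.0384
t: 38.2
ee_pos: [0.4822, -0.1633, 0.2559]
eef_rot: [2.115, 2.322, 0.001]
force: [0.4, -1.0, -0.4]
grip_width: 0.0597
t 38.2 pos [ 0.4822 -0.1633  0.2559] x [-0.09  1.   -0.  ] z [ 0.001 -0.    -1.   ] F [ 0.4 -1.  -0.4] w 0.0597 q [-0.58  0.24  0.93  1.96 -0.22  1.05  0.54]
(array([-0.1, -0. , -0.7]), array([-0.1751, -0.0662,  0.0556]))
```

View pics/s30.png

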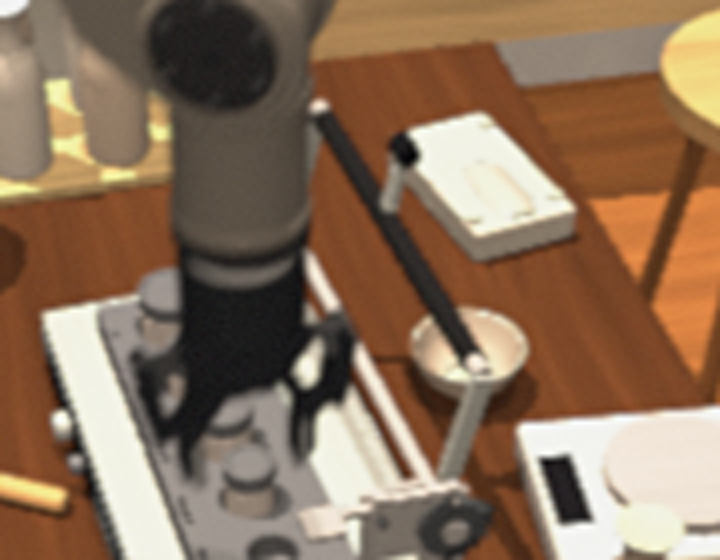

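View pics/t30.png

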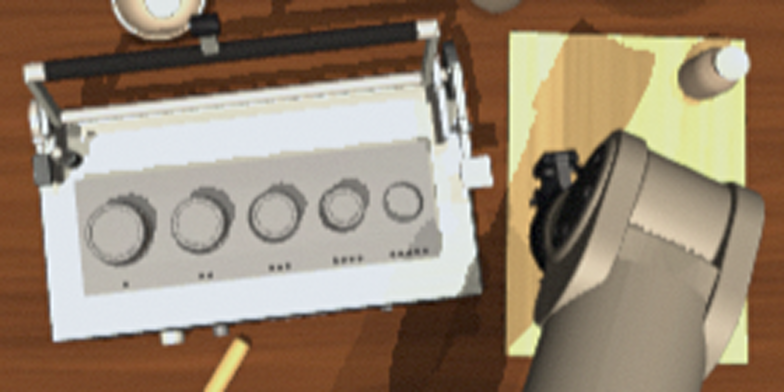

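```bash
python3 -m jog '[[[0,0,0],[-0.04,-0.015,0],0.4],[[0,0,0],[-0.085,-0.03,0.01],0.4],[[0,0,0],[-0.125,-0.047,0.03],0.4],[[0,0,-0.7],[-0.16,-0.06,0.05],0.4],[[0,0,-0.7],[-0.175,-0.066,0.06],0.4],[[0,0,-0.7],[-0.175,-0.066,0.07],0.4],[[0,0,-0.7],[-0.175,-0.066,0.07],0.4]]'
python3 - <<'E'
from h import *
here()
shot("side","s31",(200,230,400,390),4)
print(rel([.4256,-.3487,.040],down(5.3)))
E
```

```text
t: 39.0
ee_pos: [0.4252, -0.3476, 0.1842]
eef_rot: [-2.114, -2.319, 0.002]
force: [0.5, 1.0, -0.1]
grip_width: 0.0597
t 39.0 pos [ 0.4252 -0.3476  0.1842] x [-0.09  1.    0.  ] z [-0.004  0.002 -1.   ] F [ 0.5  1.  -0.1] w 0.0597 q [-0.09  0.44  0.86  1.94 -0.41  0.95  1.06]
(array([-0.2, -0.1,  0.1]), array([-1.60e-03, -1.00e-04,  1.45e-01]))
```

View pics/s31.png

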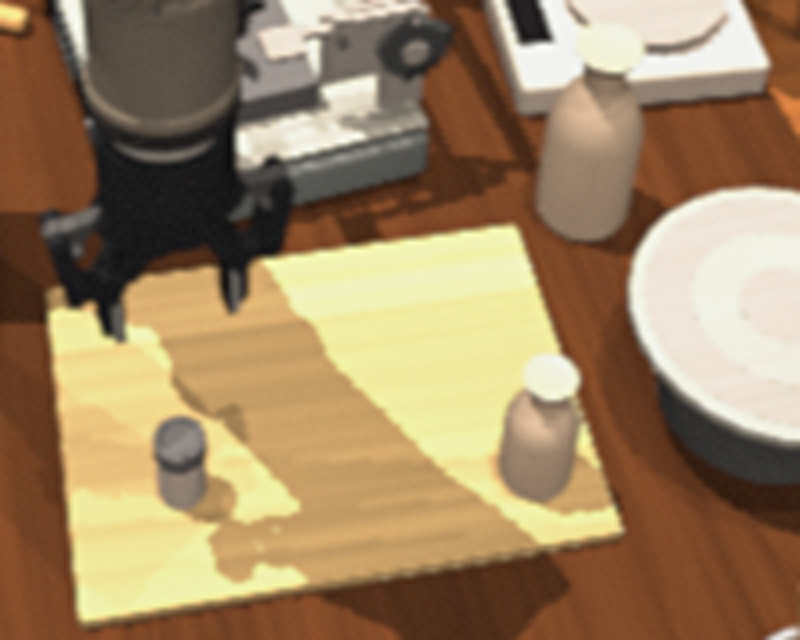

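```bash
python3 -m jog '[[[0,0,0],[-0.0015,0,0.03],0.4],[[0,0,0],[-0.0015,0,0.065],0.4],[[0,0,0],[-0.0015,0,0.1],0.4],[[0,0,0],[-0.0015,0,0.13],0.4],[[0,0,0],[-0.0015,0,0.144],0.4],[[0,0,0],[-0.0015,0,0.144],0.4],[[0,0,0],[-0.0015,0,0.144],0.4]]'
python3 - <<'E'
from h import *
here()
print(rel([.4256,-.3487,.040],down(5.3)))
shot("side","s32",(200,290,300,370),7)
E
```

```text
t: 39.75
ee_pos: [0.4268, -0.3488, 0.0422]
eef_rot: [-2.113, -2.323, 0.001]
force: [-0.5, -1.1, 0.5]
grip_width: 0.0601
t 39.8 pos [ 0.4268 -0.3488  0.0422] x [-0.09  1.    0.  ] z [-0.001  0.    -1.   ] F [-0.5 -1.1  0.5] w 0.0601 q [ 0.07  0.64  0.67  2.03 -0.62  0.69  1.23]
(array([-0.1, -0. ,  0.1]), array([ 0.0002, -0.0011,  0.0022]))
```

View pics/s32.png

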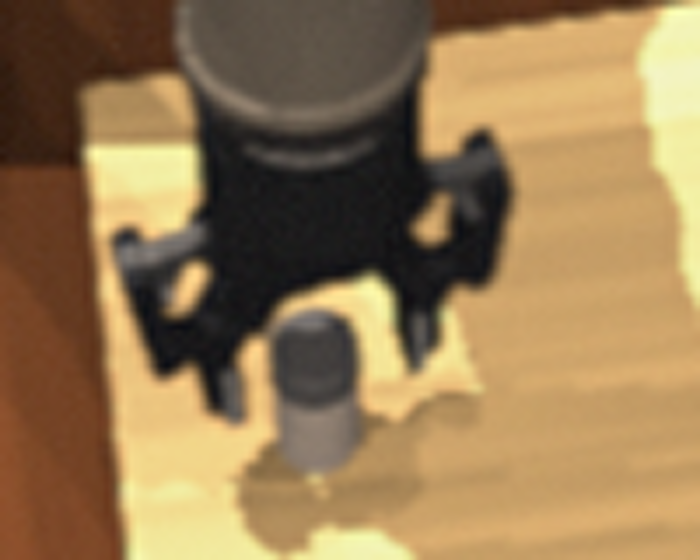

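```bash
python3 -m jog '[[[0,0,0],[0,-0.001,0.001],-1],[[0,0,0],[0,-0.001,0.001],-1],[[0,0,0],[0,-0.001,0.001],-1],[[0,0,0],[0,-0.001,0.001],-1],[[0,0,0],[0,-0.001,0.001],-1]]'; python3 -m jog '[[[0,0,0],[0,0,-0.01],-1],[[0,0,0],[0,0,-0.04],-1],[[0,0,0],[0,0,-0.08],-1],[[0,0,0],[0,0,-0.12],-1],[[0,0,0],[0,0.01,-0.16],-1],[[0,0,0],[0.03,0.03,-0.19],-1],[[0,0,0],[0.07,0.05,-0.21],-1],[[0,0,0],[0.11,0.07,-0.21],-1],[[0,0,0],[0.15,0.09,-0.21],-1],[[0,0,0],[0.19,0.1,-0.21],-1]]'
python3 - <<'E'
from h import *
here()
p=.512*SX-.1148*SY
print(p,rel([p[0],p[1],.25],down(5.3)))
shot("top","t33",(280,180,460,300),4)
E
```

```text
t: 40.3
ee_pos: [0.4267, -0.3497, 0.043]
eef_rot: [2.113, 2.322, 0.001]
force: [-1.2, 0.4, 7.9]
grip_width: 0.0328
t: 41.3
ee_pos: [0.5092, -0.149, 0.2541]
eef_rot: [2.111, 2.322, 0.003]
force: [0.7, 0.3, -0.5]
grip_width: 0.0326
t 41.3 pos [ 0.5092 -0.149   0.2541] x [-0.09  1.   -0.  ] z [ 0.004 -0.001 -1.   ] F [ 0.7  0.3 -0.5] w 0.0326 q [-0.59  0.3   0.94  1.92 -0.28  1.06  0.56]
[ 0.52036799 -0.067381    0.        ] (array([0.2, 0.1, 0.1]), array([0.0802, 0.0188, 0.0041]))
```

View pics/t33.png

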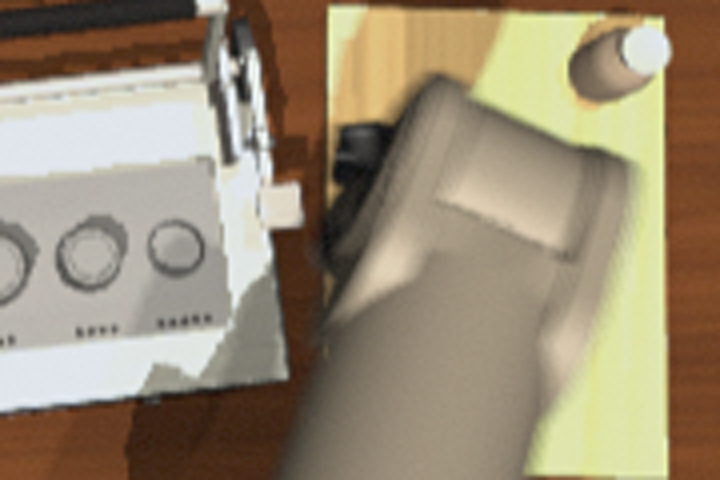

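Run:
```python
from h import *
c=capture("top")
p5=.512*SX-.1148*SY
for u,v,z in [(215,20,.24),(235,160,.15),(232,160,.131),(222,120,.15),(252,120,.17),(262,185,.17),(265,225,.17),(255,60,.15),(240,30,.16)]:
    w=at_z(c,280+(u+.5)/4-.5,180+(v+.5)/4-.5,z)-p5; print(u,v,z,np.round([w@SX,w@SY],4))
shot("side","s34",(250,160,340,240),8)
```

```text
215 20 0.24 [ 0.1296 -0.0276]
235 160 0.15 [ 0.0504 -0.04  ]
232 160 0.131 [ 0.0523 -0.0403]
222 120 0.15 [ 0.0777 -0.0348]
252 120 0.17 [ 0.0733 -0.0518]
262 185 0.17 [ 0.0306 -0.0528]
265 225 0.17 [ 0.0048 -0.0514]
255 60 0.15 [ 0.115  -0.0616]
240 30 0.16 [ 0.1346 -0.0529]
```

View pics/s34.png

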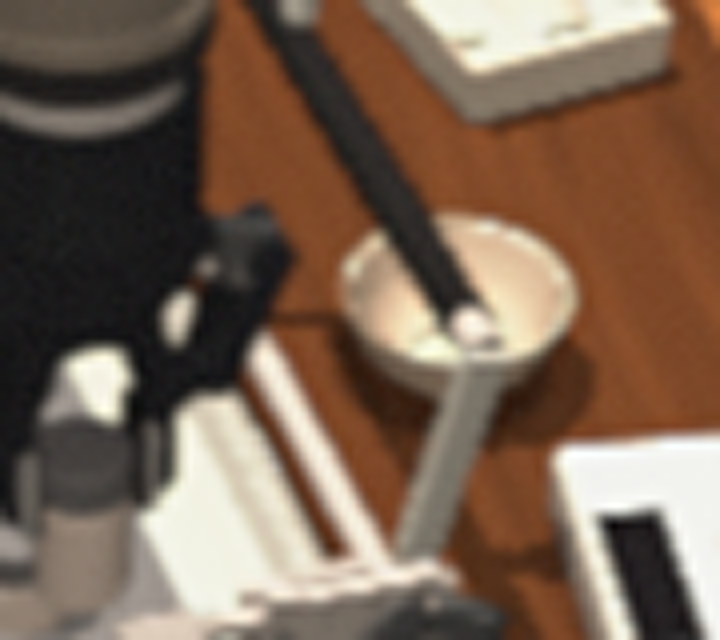

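```bash
python3 -m jog '[[[0,0,0],[0.04,0.01,0],-1],[[0,0,0],[0.07,0.019,0],-1],[[0,0,0],[0.08,0.019,0.02],-1],[[0,0,0],[0.08,0.019,0.06],-1],[[0,0,0],[0.08,0.019,0.1],-1],[[0,0,0],[0.08,0.019,0.12],-1],[[0,0,0],[0.08,0.019,0.12],-1],[[0,0,0],[0.08,0.019,0.12],-1]]'
python3 - <<'E'
from h import *
here()
p=.512*SX-.1148*SY
print(p,rel([p[0],p[1],.124],down(5.3)))
E
```

```text
t: 42.25
ee_pos: [0.52, -0.0676, 0.1344]
eef_rot: [2.108, 2.326, 0.003]
force: [0.8, -0.6, -0.1]
grip_width: 0.0325
t 42.2 pos [ 0.52   -0.0676  0.1344] x [-0.1  1.  -0. ] z [ 0.002 -0.    -1.   ] F [ 0.8 -0.6 -0.1] w 0.0325 q [-0.61  0.45  0.8   2.04 -0.45  0.82  0.55]
[ 0.52036799 -0.067381    0.        ] (array([0.1, 0. , 0.3]), array([0.0002, 0.0003, 0.0104]))
```

```bash
python3 -m jog '[[[0.1,0,0.3],[0.0002,0.0003,0.005],-1],[[0.1,0,0.3],[0.0002,0.0003,0.01],-1],[[0.1,0,0.3],[0.0002,0.0003,0.01],-1],[[0.1,0,0.3],[0.0002,0.0003,0.01],-1]]'
python3 - <<'E'
from h import *
here()
p=.512*SX-.1148*SY
print(p,rel([p[0],p[1],.096],down(5.3)))
overlay("s35","side",.034,-.031,(210,170,310,250),7)
E
```

```text
t: 42.65
ee_pos: [0.5205, -0.0673, 0.1247]
eef_rot: [2.115, 2.322, 0.001]
force: [-1.4, -0.4, -0.7]
grip_width: 0.0326
t 42.6 pos [ 0.5205 -0.0673  0.1247] x [-0.09  1.   -0.  ] z [ 0.001 -0.    -1.   ] F [-1.4 -0.4 -0.7] w 0.0326 q [-0.6   0.47  0.79  2.05 -0.46  0.8   0.55]
[ 0.52036799 -0.067381    0.        ] (array([0.1, 0. , 0. ]), array([-0.0001, -0.0001,  0.0287]))
```

View pics/s35.png

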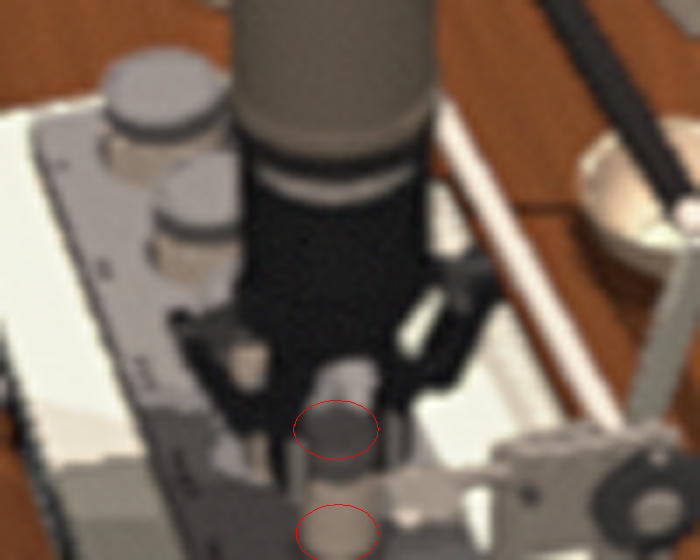

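```bash
python3 -m jog '[[[0,0,0],[0,-0.0001,0.007],-1],[[0,0,0],[0,-0.0001,0.012],-1],[[0,0,0],[0,-0.0001,0.016],-1],[[0,0,0],[0,-0.0001,0.02],-1],[[0,0,0],[0,-0.0001,0.024],-1],[[0,0,0],[0,-0.0001,0.0265],-1]]'
python3 - <<'E'
from h import *
here()
E
```

```text
t: 43.3
ee_pos: [0.5203, -0.0673, 0.0977]
eef_rot: [2.115, 2.322, 0.001]
force: [-0.2, 0.8, -0.8]
grip_width: 0.0327
t 43.3 pos [ 0.5203 -0.0673  0.0977] x [-0.09  1.   -0.  ] z [ 0.001 -0.    -1.   ] F [-0.2  0.8 -0.8] w 0.0327 q [-0.57  0.51  0.74  2.07 -0.51  0.75  0.59]
```

```bash
python3 -m jog '[[[0,0,0],[0,0,0.002],-1],[[0,0,0],[0,0,0.003],-1],[[0,0,0],[0,0,0.0035],-1]]'
python3 -m jog '[[[0,0,0],[0,0,0],0.2],[[0,0,0],[0,0,0],0.2],[[0,0,0],[0,0,0],0.2],[[0,0,0],[0,0,-0.02],0.2],[[0,0,0],[0,0,-0.06],0.2],[[0,0,0],[0,0,-0.1],0.2],[[0,0,0],[0,-0.01,-0.14],0.2],[[0,0,8],[0,-0.02,-0.18],0.2],[[0,0,16],[0,-0.04,-0.22],0.2],[[0,0,24],[0,-0.05,-0.25],0.2]]'
python3 - <<'E'
from h import *
here()
shot("side","s36",(190,110,350,230),5)
shot("top","t36",(180,170,370,300),4)
print(rel([.52,.04,.39],down(-84.7)))
E
```

```text
t: 43.6
ee_pos: [0.5203, -0.0674, 0.095]
eef_rot: [-2.116, -2.322, -0.002]
force: [-5.2, 1.3, 15.9]
grip_width: 0.0324
t: 44.6
ee_pos: [0.4712, -0.0725, 0.3422]
eef_rot: [-2.537, -1.851, -0.002]
force: [-0.9, 1.1, 1.6]
grip_width: 0.0515
t 44.6 pos [ 0.4712 -0.0725  0.3422] x [0.31 0.95 0.  ] z [ 0.001  0.001 -1.   ] F [-0.9  1.1  1.6] w 0.0515 q [-1.04  0.01  1.11  1.91 -0.01  1.23 -0.24]
(array([-0. , -0.5, 67. ]), array([ 0.1218,  0.011 , -0.045 ]))
```

View pics/s36.png

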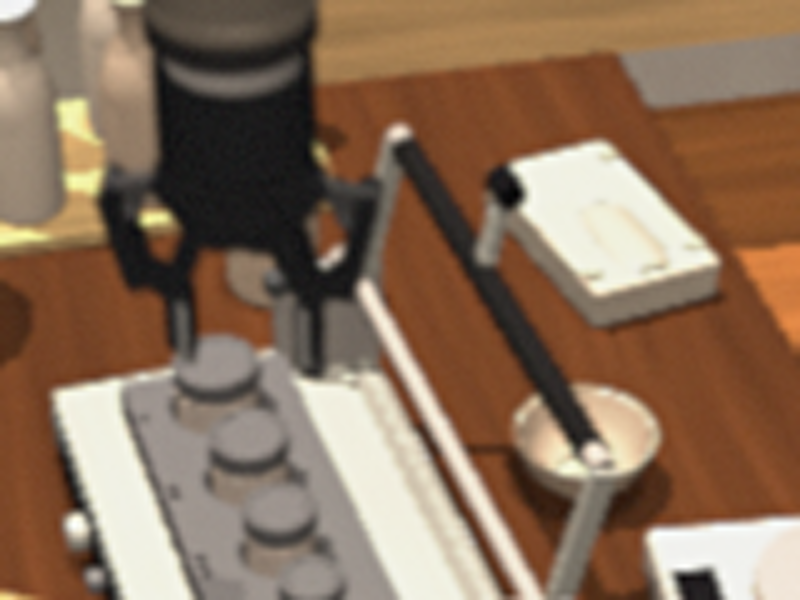

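View pics/t36.png

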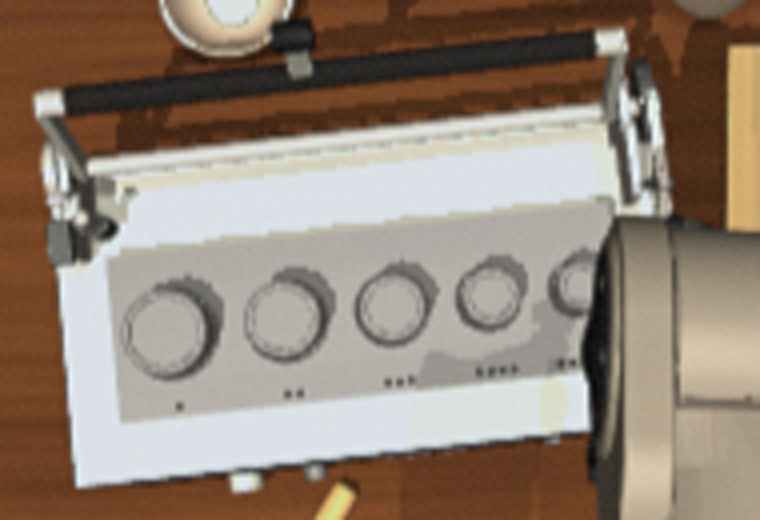

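```bash
python3 -m jog '[[[0,0,8],[0.02,0.002,-0.01],0.4],[[0,0,16],[0.04,0.004,-0.02],0.4],[[0,0,24],[0.06,0.006,-0.03],0.4],[[0,0,32],[0.08,0.008,-0.04],0.4],[[0,0,40],[0.1,0.01,-0.045],0.4],[[0,0,48],[0.12,0.011,-0.045],0.4],[[0,0,56],[0.12,0.011,-0.045],0.4],[[0,0,64],[0.12,0.011,-0.045],0.4],[[0,0,67],[0.12,0.011,-0.045],0.4],[[0,0,67],[0.12,0.011,-0.045],0.4]]'
python3 - <<'E'
from h import *
here()
print(rel([.6613,.110,.37],down(-84.7)))
E
```

```text
t: 45.7
ee_pos: [0.5193, 0.0385, 0.3891]
eef_rot: [-3.134, -0.148, -0.009]
force: [-0.3, -0.1, -0.2]
grip_width: 0.0595
t 45.7 pos [0.5193 0.0385 0.3891] x [1.   0.09 0.01] z [ 0.006  0.005 -1.   ] F [-0.3 -0.1 -0.2] w 0.0595 q [-1.2   0.14  1.16  1.75 -0.14  1.33 -1.49]
(array([-0.2, -0.3,  0.1]), array([ 0.148 , -0.0577,  0.0202]))
```

```bash
python3 -m jog '[[[0,0,0],[0.03,-0.015,0],0.4],[[0,0,0],[0.07,-0.03,0],0.4],[[0,0,0],[0.11,-0.045,0],0.4],[[0,0,0],[0.14,-0.0577,0],0.4],[[0,0,0],[0.148,-0.0577,0.01],0.4],[[0,0,0],[0.148,-0.0577,0.02],0.4],[[0,0,0],[0.148,-0.0577,0.02],0.4]]'
python3 - <<'E'
from h import *
here()
print(rel([.6613,.110,.2855],down(-84.7)))
shot("side","s37",(180,60,340,180),5)
E
```

```text
t: 46.4
ee_pos: [0.6598, 0.1088, 0.368]
eef_rot: [-3.134, -0.147, -0.003]
force: [-0.4, -0.0, -0.0]
grip_width: 0.0596
t 46.4 pos [0.6598 0.1088 0.368 ] x [1.   0.09 0.  ] z [ 0.002  0.004 -1.   ] F [-0.4 -0.  -0. ] w 0.0596 q [-0.89  0.53  1.01  1.44 -0.46  1.42 -1.35]
(array([-0.2, -0.1,  0.1]), array([ 0.0014, -0.0007,  0.0825]))
```

View pics/s37.png

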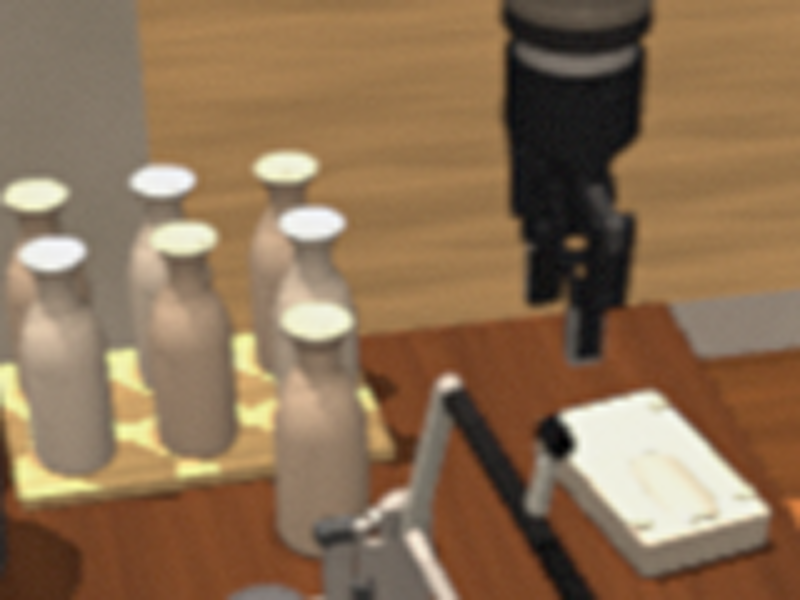

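```bash
python3 -m jog '[[[0,0,0],[0.0014,-0.0007,0.02],0.4],[[0,0,0],[0.0014,-0.0007,0.05],0.4],[[0,0,0],[0.0014,-0.0007,0.075],0.4],[[0,0,0],[0.0014,-0.0007,0.0825],0.4],[[0,0,0],[0.0014,-0.0007,0.0825],0.4],[[0,0,0],[0.0014,-0.0007,0.0825],0.4]]'; python3 -m jog '[[[0,0,0],[0,0,0],-1],[[0,0,0],[0,0,0],-1],[[0,0,0],[0,0,0],-1],[[0,0,0],[0,0,0],-1],[[0,0,0],[0,0,0],-1]]'
python3 - <<'E'
from h import *
here()
s=get_state();p=s["ee_pos"]; print(p@SX,p@SY)
shot("side","s38",(180,60,340,180),5)
R=.175; q0=1.8; R0=Ro.from_rotvec(s["eef_rot"])
for q in np.arange(1.8,-.08,-.09):
    d=SX*(-R*np.cos(q)+R*np.cos(q0))+np.array([0,0,1])*R*(np.sin(q)-np.sin(q0))
    print(round(q,2),np.round(R0.inv().apply(d),4))
E
```

```text
t: 47.05
ee_pos: [0.662, 0.1098, 0.2887]
eef_rot: [-3.133, -0.146, -0.009]
force: [0.7, 0.9, 0.8]
grip_width: 0.0596
t: 47.55
ee_pos: [0.6625, 0.1099, 0.2901]
eef_rot: [-3.132, -0.146, -0.012]
force: [-1.6, 1.5, 6.4]
grip_width: 0.0228
t 47.5 pos [0.6625 0.1099 0.2901] x [1.   0.09 0.01] z [ 0.007  0.006 -1.   ] F [-1.6  1.5  6.4] w 0.0228 q [-0.88  0.58  0.97  1.55 -0.5   1.27 -1.31]
0.6698078381723771 0.048679830874318146
1.8 [0. 0. 0.]
1.71 [-0.0155 -0.     -0.003 ]
1.62 [-0.0311 -0.0001 -0.0046]
1.53 [-0.0469 -0.0001 -0.0048]
1.44 [-0.0626 -0.0001 -0.0036]
1.35 [-0.0781 -0.0001 -0.0009]
1.26 [-0.0933 -0.0001  0.0031]
1.17 [-1.081e-01 -1.000e-04  8.500e-03]
1.08 [-1.224e-01 -1.000e-04  1.510e-02]
0.99 [-1.36e-01 -1.00e-04  2.31e-02]
0.9 [-1.488e-01 -1.000e-04  3.220e-02]
0.81 [-0.1608 -0.      0.0424]
0.72 [-0.1717  0.      0.0537]
0.63 [-1.817e-01  1.000e-04  6.590e-02]
0.54 [-1.905e-01  1.000e-04  7.900e-02]
0.45 [-0.1981  0.0002  0.0928]
0.36 [-0.2044  0.0003  0.1072]
0.27 [-0.2094  0.0003  0.1221]
0.18 [-0.213   0.0004  0.1375]
0.09 [-0.2152  0.0005  0.153 ]
-0.0 [-0.2161  0.0006  0.1688]
```

View pics/s38.png

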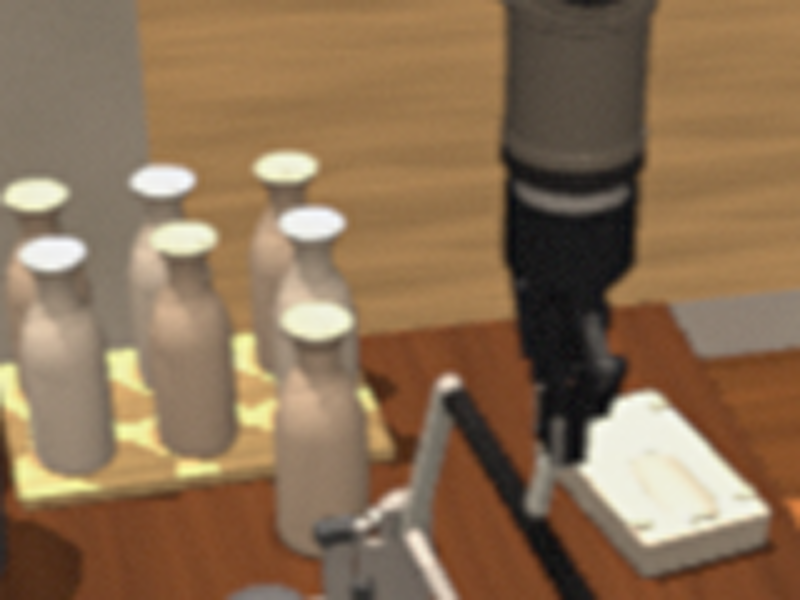

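```bash
python3 -m jog '[[[0,0,0],[-0.0155,0,-0.003],-1],[[0,0,0],[-0.0311,0,-0.0046],-1],[[0,0,0],[-0.0469,0,-0.0048],-1],[[0,0,0],[-0.0626,0,-0.0036],-1],[[0,0,0],[-0.0781,0,-0.0009],-1],[[0,0,0],[-0.0933,0,0.0031],-1],[[0,0,0],[-0.1081,0,0.0085],-1],[[0,0,0],[-0.1224,0,0.0151],-1],[[0,0,0],[-0.136,0,0.0231],-1],[[0,0,0],[-0.136,0,0.0231],-1]]'
python3 - <<'E'
from h import *
here()
s=get_state();p=s["ee_pos"]; print(p@SX,p@SY)
R=.175; R0=Ro.from_rotvec(s["eef_rot"]); q0=np.arccos((.628-p@SX)/R); print("q0",q0, "TCP below centre",.131+R*np.sin(q0)-p[2])
shot("side","s39",(180,60,340,180),5)
for q in np.arange(.9,-.08,-.09):
    d=SX*(-R*np.cos(q)+R*np.cos(q0))+np.array([0,0,1])*R*(np.sin(q)-np.sin(q0))
    print(round(q,2),np.round(R0.inv().apply(d),4))
E
```

```text
t: 48.6
ee_pos: [0.5261, 0.0978, 0.2671]
eef_rot: [-3.129, -0.147, -0.01]
force: [-7.5, 1.1, 16.2]
grip_width: 0.0227
t 48.6 pos [0.5261 0.0978 0.2671] x [1.   0.09 0.01] z [ 0.006  0.009 -1.   ] F [-7.5  1.1 16.2] w 0.0227 q [-1.16  0.35  1.1   1.9  -0.36  1.1  -1.4 ]
0.5328911840214408 0.04913358578884121
q0 0.9962202979952818 TCP below centre 0.010814641392407565
0.9 [-0.0137  0.0001  0.0097]
0.81 [-0.0257  0.0001  0.02  ]
0.72 [-0.0367  0.0002  0.0313]
0.63 [-0.0466  0.0003  0.0435]
0.54 [-0.0554  0.0004  0.0565]
0.45 [-0.0629  0.0005  0.0704]
0.36 [-0.0693  0.0006  0.0848]
0.27 [-0.0742  0.0007  0.0997]
0.18 [-0.0778  0.0009  0.115 ]
0.09 [-0.0801  0.001   0.1306]
0.0 [-0.0809  0.0011  0.1463]
```

View pics/s39.png

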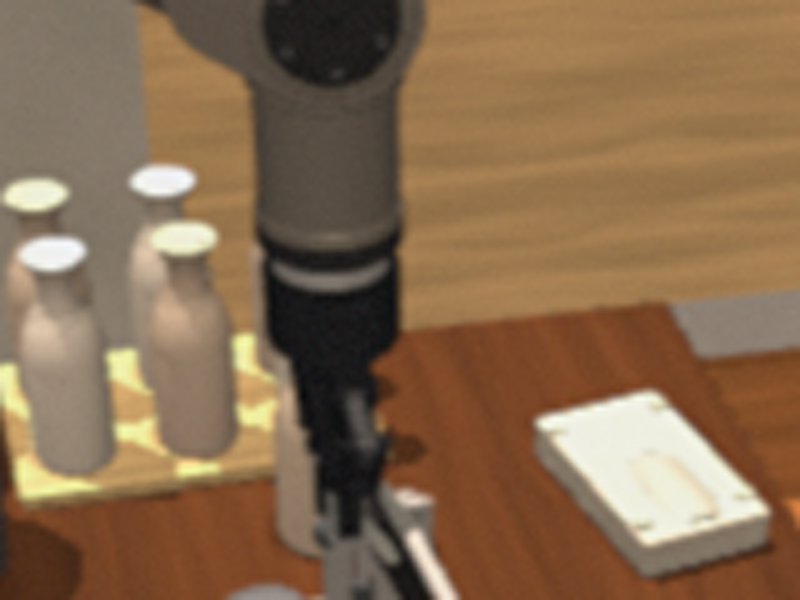

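```bash
python3 -m jog '[[[0,0,0],[-0.0137,0,0.0097],-1],[[0,0,0],[-0.0257,0,0.02],-1],[[0,0,0],[-0.0367,0,0.0313],-1],[[0,0,0],[-0.0466,0,0.0435],-1],[[0,0,0],[-0.0554,0,0.0565],-1],[[0,0,0],[-0.0629,0,0.0704],-1],[[0,0,0],[-0.0693,0,0.0848],-1],[[0,0,0],[-0.0742,0,0.0997],-1],[[0,0,0],[-0.0778,0,0.115],-1],[[0,0,0],[-0.0801,0,0.1306],-1]]'
python3 - <<'E'
from h import *
here()
s=get_state();p=s["ee_pos"]; print(p@SX,p@SY)
shot("side","s40",(180,110,340,230),5)
E
```

```text
t: 49.65
ee_pos: [0.4453, 0.0907, 0.1355]
eef_rot: [-3.129, -0.146, -0.003]
force: [-8.4, -1.0, 7.2]
grip_width: 0.0227
t 49.6 pos [0.4453 0.0907 0.1355] x [1.   0.09 0.  ] z [ 0.002  0.01  -1.   ] F [-8.4 -1.   7.2] w 0.0227 q [-1.14  0.38  0.99  2.2  -0.48  0.78 -1.3 ]
0.45173864892900695 0.04949250060095687
```

View pics/s40.png

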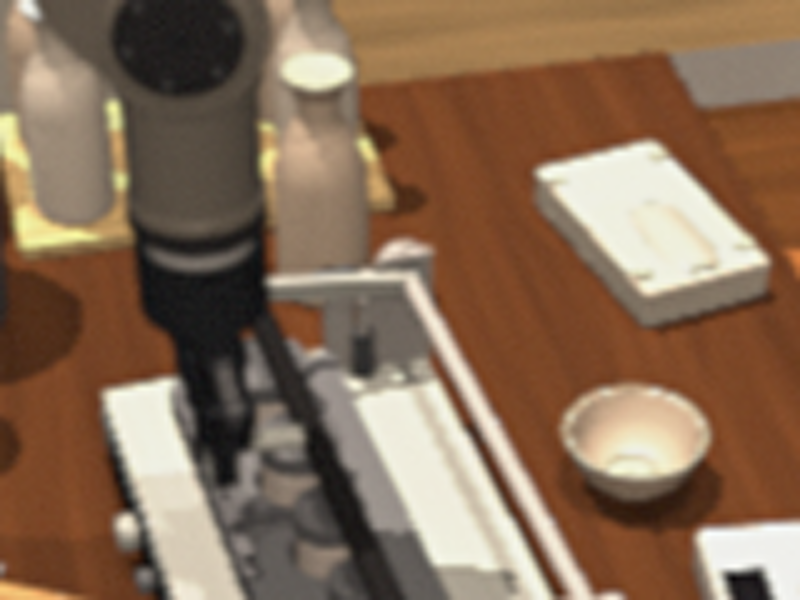

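```bash
python3 -m jog '[[[0,0,0],[0,0,0.005],-1],[[0,0,0],[-0.0005,0,0.01],-1],[[0,0,0],[-0.001,0,0.014],-1],[[0,0,0],[-0.001,0,0.016],-1],[[0,0,0],[-0.001,0,0.016],-1]]'
python3 - <<'E'
from h import *
here()
E
```

```text
t: 50.2
ee_pos: [0.444, 0.0905, 0.1181]
eef_rot: [-3.13, -0.146, -0.003]
force: [-5.4, 0.1, 4.8]
grip_width: 0.0228
t 50.2 pos [0.444  0.0905 0.1181] x [1.   0.09 0.  ] z [ 0.001  0.008 -1.   ] F [-5.4  0.1  4.8] w 0.0228 q [-1.1   0.41  0.95  2.22 -0.52  0.74 -1.27]
```

```bash
python3 -m jog '[[[0,0,0],[0,0,0.002],-1],[[0,0,0],[0,0,0.004],-1],[[0,0,0],[0,0,0.004],-1]]'; python3 -m jog '[[[0,0,0],[0,0,0.002],-1],[[0,0,0],[0,0,0.003],-1],[[0,0,0],[0,0,0.003],-1]]'
python3 - <<'E'
from h import *
shot("side","s41",(180,130,340,250),5)
E
```

```text
t: 50.5
ee_pos: [0.4439, 0.0907, 0.1144]
eef_rot: [-3.129, -0.146, -0.003]
force: [-3.1, -0.1, 3.6]
grip_width: 0.0226
t: 50.8
ee_pos: [0.4439, 0.0906, 0.1114]
eef_rot: [-3.129, -0.145, -0.003]
force: [-4.7, -0.2, 4.2]
grip_width: 0.0226
```

View pics/s41.png

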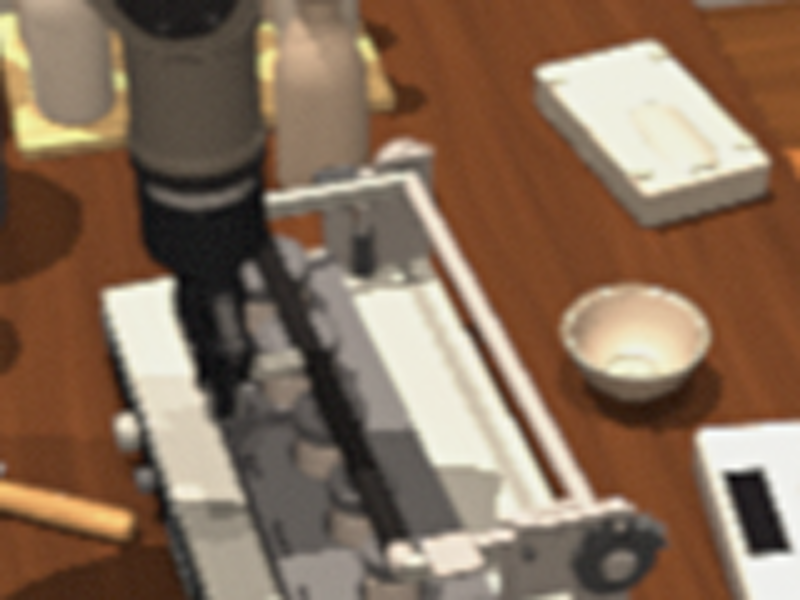

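```bash
python3 -m jog '[[[0,0,0],[0,0,0.002],-1],[[0,0,0],[0,0,0.004],-1],[[0,0,0],[0,0,0.004],-1]]'; python3 -m jog '[[[0,0,0],[0,0,0.002],-1],[[0,0,0],[0,0,0.003],-1],[[0,0,0],[0,0,0.003],-1]]'
python3 - <<'E'
from h import *
shot("side","s42",(180,130,340,250),5)
shot("top","t42",(180,170,370,300),4)
E
```

```text
t: 51.15
ee_pos: [0.4439, 0.0907, 0.1096]
eef_rot: [-3.125, -0.144, 0.001]
force: [-19.3, -0.2, 48.7]
grip_width: 0.0227
t: 51.45
ee_pos: [0.4442, 0.0909, 0.1091]
eef_rot: [-3.121, -0.14, 0.003]
force: [-17.7, -1.5, 51.4]
grip_width: 0.0226
```

View pics/s42.png

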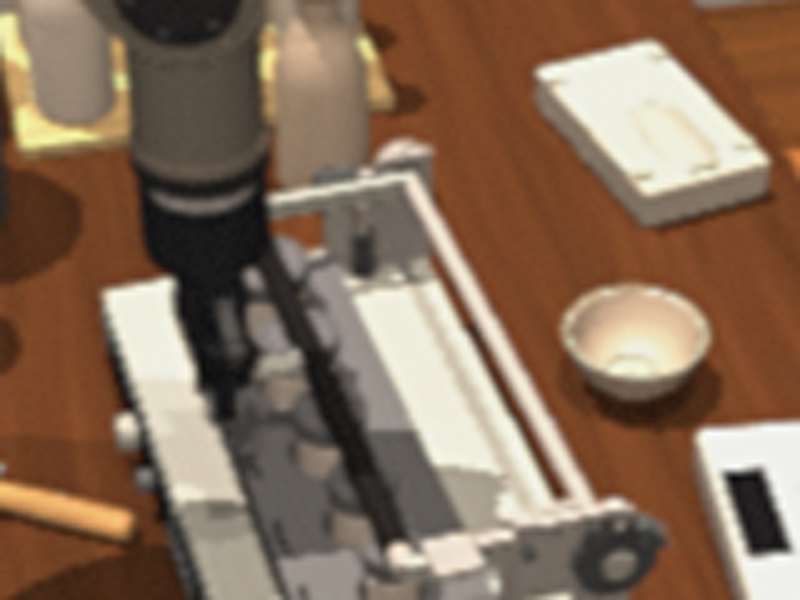

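View pics/t42.png

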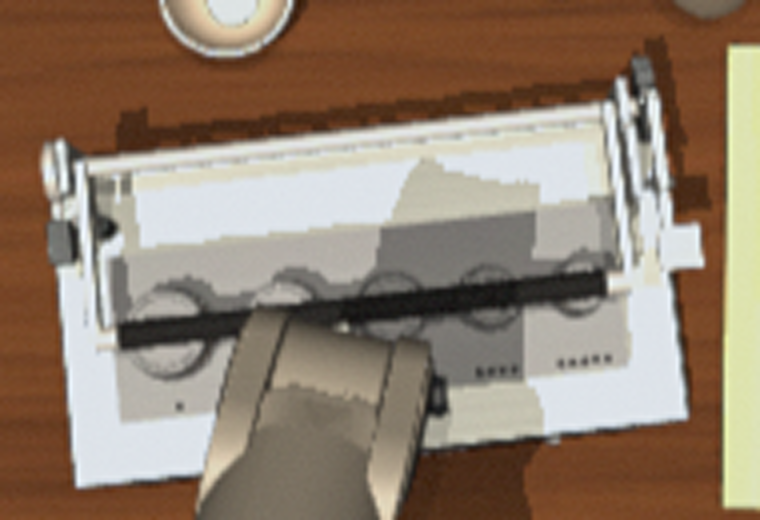

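The bar has bottomed out: force rose to about 50 N, and the rod lies at (120,335)–(605,285), where it was at the start. I'll release it and check.

```bash
python3 -m jog '[[[0,0,0],[0,0,0],0],[[0,0,0],[0,0,0],0],[[0,0,0],[0,0,0],0],[[0,0,0],[0,0,-0.02],0.2],[[0,0,0],[0,0,-0.05],0.2],[[0,0,0],[0,0,-0.09],0.2],[[0,0,0],[-0.01,0,-0.13],0.2],[[0,0,0],[-0.01,-0.03,-0.17],0.2],[[0,0,0],[-0.01,-0.07,-0.2],0.2],[[0,0,0],[-0.01,-0.12,-0.22],0.2]]'; python3 -m jog '[[[0,0,0],[0,-0.04,0],0.2],[[0,0,0],[0,-0.08,0],0.2],[[0,0,0],[0,-0.12,0],0.2],[[0,0,0],[0,-0.16,0],0.2],[[0,0,0],[0,-0.19,0],0.2],[[0,0,0],[0,-0.19,0],0.2],[[0,0,0],[0,-0.19,0],0.2]]'
python3 - <<'E'
from h import *
here()
shot("side","s43",(190,150,330,290),4)
shot("top","t43",(180,170,370,300),4)
c=shot("top","t43f"); shot("side","s43f")
E
```

```text
t: 52.55
ee_pos: [0.426, 0.1927, 0.3274]
eef_rot: [-3.11, -0.137, 0.003]
force: [0.7, 0.3, -0.3]
grip_width: 0.0514
t: 53.25
ee_pos: [0.4092, 0.382, 0.332]
eef_rot: [-3.113, -0.138, 0.003]
force: [-0.3, -0.5, 0.2]
grip_width: 0.0512
t 53.2 pos [0.4092 0.382  0.332 ] x [ 1.    0.09 -0.  ] z [-0.003  0.026 -1.   ] F [-0.3 -0.5  0.2] w 0.0512 q [-1.74  0.34  1.15  1.77 -0.35  1.24 -1.98]
```

View pics/s43.png

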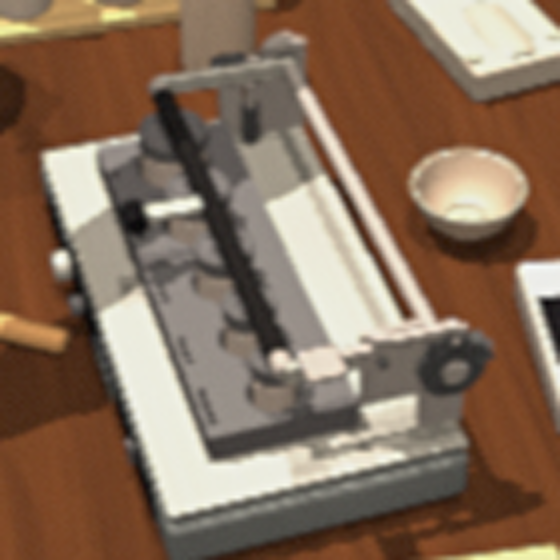

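View pics/t43.png

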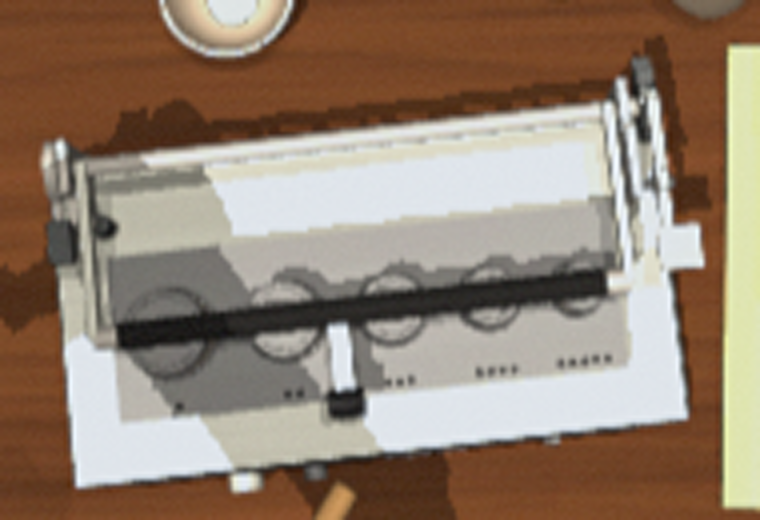

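View pics/t43f.png

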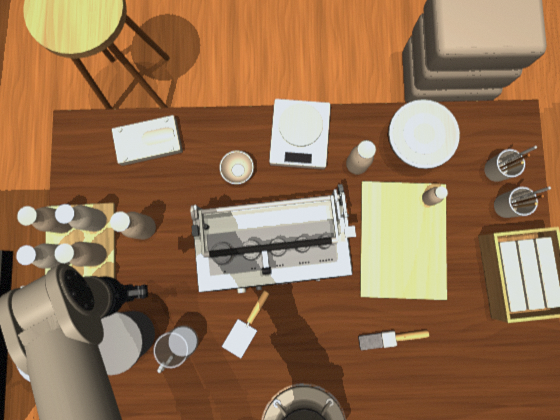

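View pics/s43f.png

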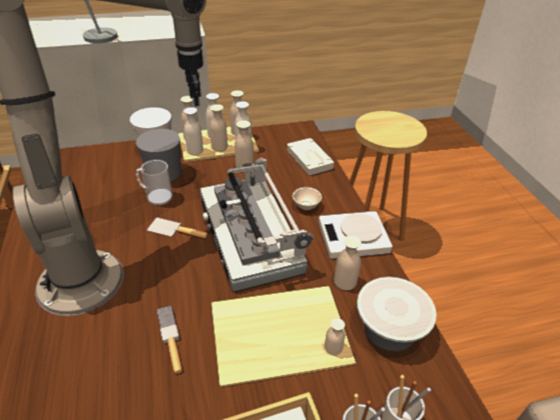

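Run:
```python
from rig import finish_job
print(finish_job())
```

```text
the job is handed in; nothing more can be done
None
```

The shaker is loaded and the job is handed in at about 53 s. I pressed the pawl plate until the bar sprang to about 0.72 and swung the bar back into its rest at 1.80. All five jars were present, so I placed 1 to 5 in order. Then I swung the bar down and pressed it to its stop with about 50 N.

**Last checks:**
- **Bar:** in both cameras, 1.7 s after release, it lies where it was latched at the start. I judged that by eye from pixel positions; I have no direct reading of the joint angle.
- **Jars:** each entered its pocket without resistance and touched down within 1 mm of the height I expected for the floor. All five stand under the bar.
- **Pottery:** the bud vase, carafes and bowl look unmoved, and nothing fell. No jar was seen to be knocked aside during the run.
- **Robot:** it is clear of everything.

**Disagreements:**
- **Cameras:** the side camera put the jars about 5 mm off in y compared with the top camera. I used the top camera, because the gripper's position when it held the bar's grip agreed with it.
- **Bar stop:** on the final press the stop came about 8 mm lower at the gripper than I had worked out, probably because the grip slid between the pads. So I pressed on until the force rose.

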